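# Gauge the sleeves into the air-blow box and start it

### The arm

A 7-joint arm with a two-finger parallel gripper is mounted at the origin on the work surface. World frame = base frame: x ahead of the robot, y to its left, z up, the work surface at z = 0. Lengths are in m, angles in rad, forces in N, time in s.
With the tool pointing down it reaches from about 0.425 to 0.925 m from the base axis. Payload 6.8 kg.
Tool frame: the origin (TCP) lies at the very end of the fingers, on their centre line; the grasp point (between the pads) lies 19 mm behind it; z points along the fingers, y is the direction in which the jaws open and shut (so a half turn about z gives the same grasp; the last joint's range is limited). The gripper opens to 85 mm and grips with 20 to 120 N. Pads are 22 mm wide; open, the fingers measure 114 mm over their backs; the gripper's body (76 mm by 85 mm) begins 54 mm behind the grasp point. The pads swing forward as they close: fully open they stand 13 mm farther back than shut.
Start: joints at [-1.325, 0.477, 0.022, 1.555, -0.011, 1.109, -0.083], TCP at [0.234, 0.633, 0.231] pointing down, gripper open.
Joint ranges: [-2.96, 2.96], [-0.34, 2.1], [-1.41, 1.46], [0.24, 2.44], [-1.37, 4.51], [0.17, 1.92], [-2.96, 2.96]. Speed limits (rad/s): [2.39, 2.39, 3.14, 3.14, 3.14, 3.14, 3.14].

### API

Orientations are given as a rotation vector (axis times angle).
In Python, from bench import monitor, viewer, job gives the robot as it stands. The module is installed in compiled form; this text tells all that it offers.
- The arm moves only by the tool drive_tool, never from a script. Its argument "commands" is a list of rows, each an object with "linear": the shift along the tool's x, y, z in m, a list of three; "dr": the turn, a rotation vector about the tool's x, y, z in degrees, a list of three; "jaw": the closure, from 0 (fully open) to 1 (shut). A call has 1 to 8 rows; each row shifts and turns the pose as measured when the row begins, along the tool's axes as they then stand; what a row does not reach is not made up. A row lasts 1/8 s, in which the tool goes at most 62.5 mm and 10.7 degrees, less where a joint would pass 70% of its speed; a pose out of reach is approached as far as the arm can. A call is refused whole if a number of a shift passes 0.0625 or a number of a turn 10.7, either way. A call with a gripper value outside its range is refused whole. The fingers move at their own pace and stop on an object; "force" is the grip in N (left out, the last holds). Time passes only in rows, so rows that do not move let the fingers close. It gives the time, the measured TCP pose, the force and the opening at its end, in the units of the state.
- monitor.get_obs(): the state, without advancing time (a new reading comes with each control period).
- viewer.grab_frame(name): name is "side" or "top"; returns the picture (400x640x3 uint8, red, green, blue); there is no depth.
- viewer.calibration(name): a dict with "K" (3x3 intrinsics, pixels), "R" (3x3) and "t" (3): a world point X has camera coordinates R X + t. Camera axes: x right, y down, z forward; pixel columns grow to the right and rows downward; lengths in m; the calibration is good to about 2 mm. A picture is of the moment at which its call begins. calibration takes no time and is no camera call.
- job.hand_in(): hands the job in, once; it reports no verdict.
The state is a dict: "clock": time; "joints": joint angles; "qvel": joint speeds; "tau": joint torques, N m; "tcp_pos": TCP position; "orientation": TCP orientation; "contact_force": force on the tool from outside, world axes, zero at the start; "moment": the same for the moment, N m; "grip_width": finger opening in m.
Only numpy, scipy, OpenCV 4.12 (cv2) and the standard library are available. Lean on these libraries where they do the work, as an engineer would, in place of code of your own. Each camera call takes 0.05 s, during which the arm holds its last target.

### The job

Tighten the wing knob that clamps the gauge plate of the air-blow box, clockwise, until its clutch clearly slips. Then sort all the sleeves on the mat: let each one that fits drop through the gauge bore into the box, and put each one that is too big for the bore into the reject bin. When all are sorted, pull the start knob fully out for a moment and let it spring back; leave everything else on the bench where it is.

Things in the scene. Friction and masses are not known exactly. Their poses are not given: they have to be found in the camera images.
- blow_box: bench air-blow box, 360 x 170 x 180 mm high, fixed. Origin at the centre of its underside, x along its length (away from the robot), z up. Its top at 180 mm is an aluminium gauge plate, 12 mm thick, over the 200 mm nearest the robot, and a clear window over the rest. Below the bore a slippery chute carries a dropped sleeve into the closed catch space under plate and window, which can be reached only through the bore
- bore (a point): centre of the mouth of the gauge bore, at the plate's top (180 mm above the bench, x = -115 mm of the box). Vertical through bore of 54 mm in a polished steel bush set flush in the plate, its mouth chamfered to 56 mm over the top 3 mm. A 50 mm sleeve let go upright in the mouth falls through by its own weight; a 60 mm one stays standing on the plate. Axes as blow_box
- clamp_wing (a point): grip point of the black torque-limiting wing knob that clamps the gauge plate, on the plate at x = -15 mm of the box (100 mm from the bore). Vertical axis (z up). The wing is 56 mm long along this point's x, 15 mm thick, and reaches from 20 mm below to 10 mm above this point (its top is 52 mm over the plate); below it a round skirt of 44 mm diameter. Turns clockwise seen from above to tighten
- clamp_screw (a joint): turn of the clamp screw, rad; grows clockwise; starts at 0 to 0.5 (loose) and stops at 1.1 (tight). Turns easily (0.02 N m)
- clamp_clutch (a joint): slip of the knob on the screw, rad; 0 at the start; grows clockwise once the screw is tight and the set torque of 0.15 N m is passed; 0.15 rad of slip or more counts as the clutch having clicked over. Knob angle = clamp_screw + clamp_clutch
- start_station: grey start box, 110 x 100 mm, about 90 mm high, fixed; its top slopes 25 deg down towards its front (its -x, roughly towards the robot). Origin at the centre of its underside
- start_head (a point): centre of the outer face of the black mushroom start knob on the sloping top; this point's z is the knob's axis and points outward, the way to pull (25 deg from vertical). Head 43 mm diameter and 22 mm thick (straight-sided rim 6 to 18 mm below this point), on a 22 mm neck; the panel's metal collar begins 34 mm below this point at rest
- start_knob (a joint): how far the start knob is pulled out, m; 0 at rest, stop at 0.012; the spring pulls it back with 3.6 N at rest and 10.8 N at the stop. 0.009 or more held for 0.2 s starts the box; let go, it springs back to 0
- kit_mat: thin flat grey kitting mat on which the sleeves stand, 340 x 210 mm, under 1 mm thick, fixed; origin at its centre, at bench level
- reject_bin: grey open reject bin, 200 (x) x 150 (y) x 50 mm high, 4 mm walls and floor, fixed; origin at the centre of its underside
- sleeve_1: plain turned aluminium sleeve, 60 mm long, shallow groove near its top, standing upright on the kitting mat at the start; outside diameter either 50 mm (fits the gauge bore) or 60 mm (too big), which of the two is not told; about 150 g. Origin at its centre, 30 mm from either end, z along its axis. 4 or all 5 of the sleeves are there in a run
- sleeve_2: plain turned aluminium sleeve, 60 mm long, shallow groove near its top, standing upright on the kitting mat at the start; outside diameter either 50 mm (fits the gauge bore) or 60 mm (too big), which of the two is not told; about 150 g. Origin at its centre, 30 mm from either end, z along its axis. 4 or all 5 of the sleeves are there in a run
- sleeve_3: plain turned aluminium sleeve, 60 mm long, shallow groove near its top, standing upright on the kitting mat at the start; outside diameter either 50 mm (fits the gauge bore) or 60 mm (too big), which of the two is not told; about 150 g. Origin at its centre, 30 mm from either end, z along its axis. 4 or all 5 of the sleeves are there in a run
- sleeve_4: plain turned aluminium sleeve, 60 mm long, shallow groove near its top, standing upright on the kitting mat at the start; outside diameter either 50 mm (fits the gauge bore) or 60 mm (too big), which of the two is not told; about 150 g. Origin at its centre, 30 mm from either end, z along its axis. 4 or all 5 of the sleeves are there in a run
- sleeve_5: plain turned aluminium sleeve, 60 mm long, shallow groove near its top, standing upright on the kitting mat at the start; outside diameter either 50 mm (fits the gauge bore) or 60 mm (too big), which of the two is not told; about 150 g. Origin at its centre, 30 mm from either end, z along its axis. 4 or all 5 of the sleeves are there in a run
- air_gun: aluminium air blow gun lying on the bench, 200 mm long; origin in its middle underneath. Bystander: leave alone
- driver: blue and black electric screwdriver, 240 mm long, lying down; origin in its middle underneath. Bystander: leave alone
- caliper: caliper, 200 mm long, lying flat between robot and mat; origin in its middle underneath. Bystander: leave alone
- tape_roll: roll of tape, 100 mm diameter, 40 mm high; origin centre underneath. Bystander: leave alone
- cleaner: white bottle, 66 mm diameter, 180 mm high; origin centre underneath. Bystander: leave alone
- wipes_box: cardboard box, 110 x 200 x 80 mm; origin centre underneath. Bystander: leave alone
- grease_jar: small jar, 68 mm diameter, 55 mm high, standing between robot and start box; origin centre underneath. Bystander: leave alone
Things that resemble listed ones, but are neither listed nor needed, are in the scene too. Leave any pink look-alike of the sleeve_5 alone. Leave any purple look-alike of the sleeve_1 alone.

How it is judged:
On the way, in this order (a step that is already met when the one before it is completed fails the run):
1. the clamp knob is turned clockwise until the screw is tight and the clutch has slipped (value of joint clamp_screw above 1 rad and value of joint clamp_clutch above 0.15 rad), for 0.1 s.
2. all sleeves sorted: those that fit are in the box below the gauge plate, those too big are in the reject bin (x of sleeve_1 in the frame of blow_box between -0.18 and 0.18 m and y of sleeve_1 in the frame of blow_box between -0.085 and 0.085 m and z of each of sleeve_1, sleeve_2, sleeve_3 in the frame of blow_box below 0.125 m and linear speed of each of sleeve_1, sleeve_2, sleeve_3, sleeve_4, sleeve_5 below 0.05 m/s and x of sleeve_2 in the frame of blow_box between -0.18 and 0.18 m and y of sleeve_2 in the frame of blow_box between -0.085 and 0.085 m and x of sleeve_3 in the frame of blow_box between -0.18 and 0.18 m and y of sleeve_3 in the frame of blow_box between -0.085 and 0.085 m and x of sleeve_4 in the frame of reject_bin between -0.1 and 0.1 m and y of sleeve_4 in the frame of reject_bin between -0.075 and 0.075 m and z of each of sleeve_4, sleeve_5 in the frame of reject_bin below 0.07 m and x of sleeve_5 in the frame of reject_bin between -0.1 and 0.1 m and y of sleeve_5 in the frame of reject_bin between -0.075 and 0.075 m), for 0.2 s.
3. the start knob is pulled out (value of joint start_knob above 0.009 m), for 0.2 s.
4. the start knob is let go and has sprung back (value of joint start_knob below 0.002 m), for 0.2 s.
At the end, for the whole second after the job is handed in: every 50 mm sleeve is inside the blow box (centre under 125 mm above the bench: wholly through the plate), every 60 mm one in the reject bin (centre under 70 mm), all under 0.05 m/s; clamp_screw above 1.0 rad; start knob sprung back (under 2 mm) (all of step 2 and value of joint clamp_screw above 1 rad and value of joint start_knob below 0.002 m); the robot touches nothing.
It fails at once if a bystander is moved by more than 30 mm (distance of any of air_gun, driver, caliper, tape_roll, cleaner, wipes_box, grease_jar from where it was at the start of the episode above 0.03 m).
Of sleeve_1, sleeve_2, sleeve_3, sleeve_4, sleeve_5 only 4 to 5 are there at a start; the rules pass over those that are not, and their reading is None.
At some moment in a run one of sleeve_1, sleeve_2, sleeve_3, sleeve_4, sleeve_5 may be knocked a few centimetres aside while the robot is not near it.
It also fails if it takes over 210 s, if anything falls off the work surface, if the arm or the gripper's body presses on something with over 40 N, if the wrist force passes 120 N, or if a joint passes its speed limit or range.

## Working session

There is one attempt and no reset: what is moved stays moved. The work goes in short steps, Python scripts to look and compute and a tool call to move; the robot and the scene stay as the last step left them, time stands still between calls to the robot, and variables do not carry over. Pictures are saved under pics/ and viewed, and the job is handed in when it is done.

Besides the shell and the picture viewer there is one more tool, called after "Request:" by a JSON object that holds its "fn" and its "kwargs", one argument or row to a line. drive_tool: Moves the arm, as the interface text tells. Its arguments: {"type":"object","properties":{"commands":{"type":"array"},"force":{"type":"number"}},"required":["commands"]}

```bash
ls; mkdir -p pics; python3 - <<'E'
from bench import monitor, viewer, job
import cv2, numpy as np
np.set_printoptions(precision=4,suppress=True)
o=monitor.get_obs(); print(o)
for n in("side","top"):
    f=viewer.grab_frame(n); cv2.imwrite(f"pics/{n}0.png",f[:,:,::-1])
    print(n,viewer.calibration(n))
E
```

```text
pics
{'clock': 0.0, 'joints': array([-1.3251,  0.4778,  0.0223,  1.5565, -0.0115,  1.1093, -0.0831]), 'qvel': array([-0.0016, -0.0007, -0.0003, -0.0003, -0.0023,  0.0003,  0.0003]), 'tau': array([  0.0001, -59.6462,   1.6081, -28.1204,   0.0124,   0.0093,
        -0.    ]), 'tcp_pos': array([0.2337, 0.6326, 0.2303]), 'orientation': array([-0.5528, -3.0924,  0.0029]), 'contact_force': array([-0.3966,  0.249 , -0.7801]), 'moment': array([ 0.0232, -0.0024,  0.005 ]), 'grip_width': 0.0853602854622622}
side {'K': array([[364.6793,   0.    , 313.0387],
       [  0.    , 364.6793, 201.5669],
       [  0.    ,   0.    ,   1.    ]]), 'R': array([[ 0.8939, -0.448 ,  0.0174],
       [-0.3205, -0.6658, -0.6738],
       [ 0.3135,  0.5967, -0.7387]]), 't': array([-0.4827,  0.2392,  1.1629])}
top {'K': array([[496.3198,   0.    , 319.7479],
       [  0.    , 496.3198, 193.0908],
       [  0.    ,   0.    ,   1.    ]]), 'R': array([[-0.0059, -0.9999,  0.0088],
       [-0.9831,  0.0042, -0.1829],
       [ 0.1829, -0.0097, -0.9831]]), 't': array([-0.0329,  0.4978,  1.6652])}
```

View pics/side0.png

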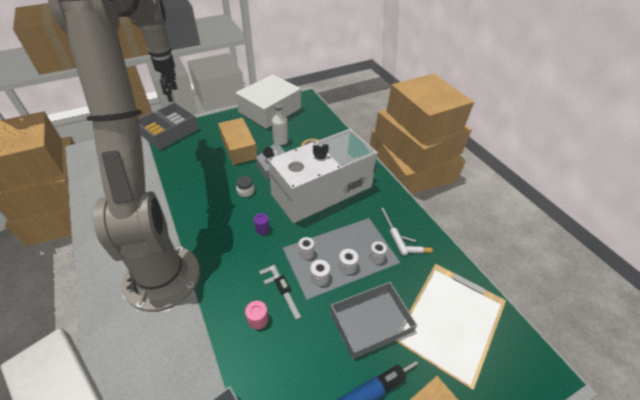

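View pics/top0.png

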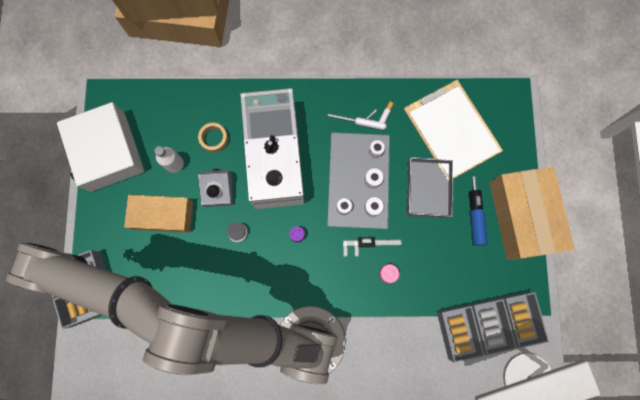

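Four sleeves stand on the mat (top view near (377,148), (374,177), (374,206), (344,206)). The box is at about (272,150), the start station at (215,188) and the bin at (430,187). I'll zoom in next.

```bash
python3 - <<'E'
import cv2
t=cv2.imread('pics/top0.png'); s=cv2.imread('pics/side0.png')
cv2.imwrite('pics/t_c1.png',cv2.resize(t[80:240,190:320],None,fx=4,fy=3.75*4/3.75*.9,interpolation=cv2.INTER_CUBIC))
cv2.imwrite('pics/t_c2.png',cv2.resize(t[125:235,320:460],None,fx=5,fy=5,interpolation=cv2.INTER_CUBIC))
cv2.imwrite('pics/s_c1.png',cv2.resize(s[120:220,230:390],None,fx=5,fy=5,interpolation=cv2.INTER_CUBIC))
cv2.imwrite('pics/s_c2.png',cv2.resize(s[210:360,270:420],None,fx=4,fy=4,interpolation=cv2.INTER_CUBIC))
E
```

```text
(no output)
```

View pics/t_c1.png

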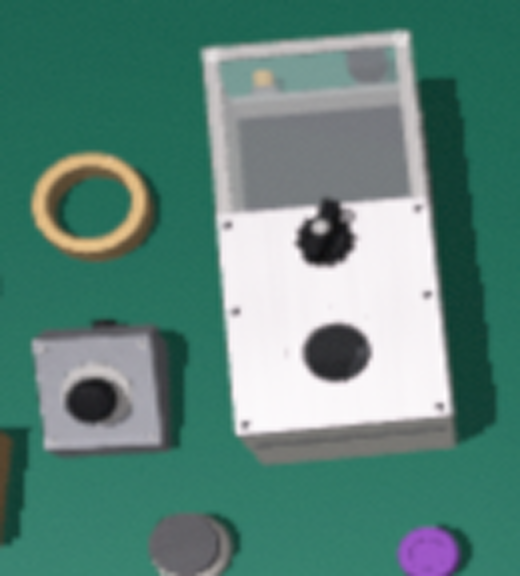

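View pics/t_c2.png

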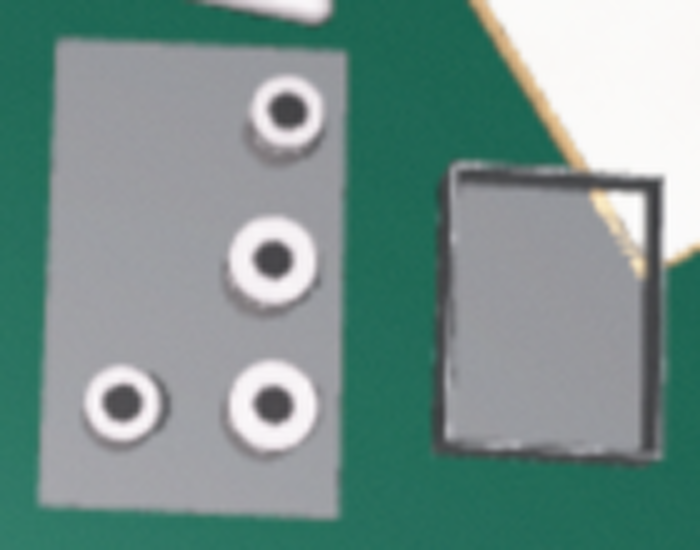

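View pics/s_c1.png

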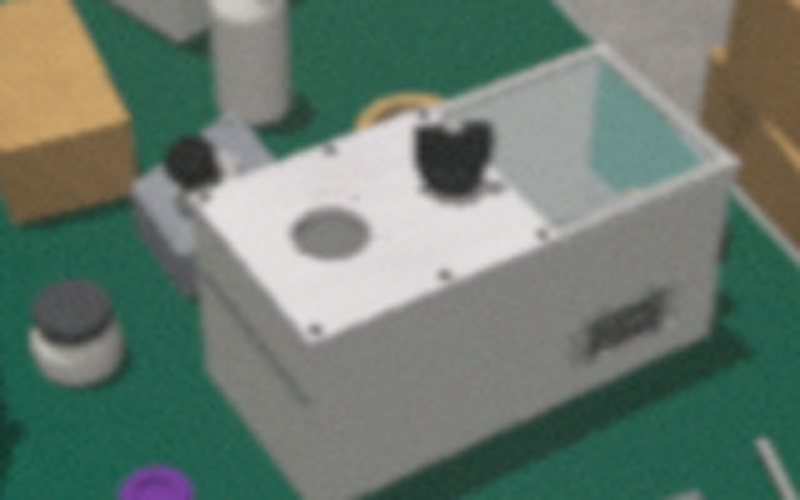

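View pics/s_c2.png

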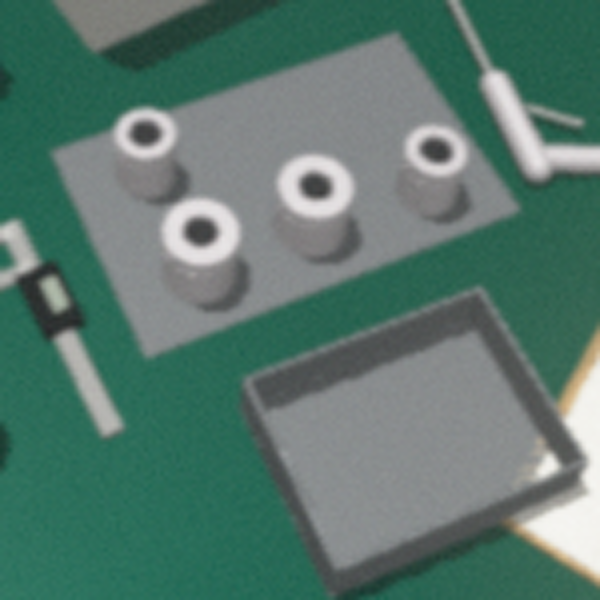

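```bash
cat > h.py <<'E'
import cv2, numpy as np
from bench import monitor, viewer, job
np.set_printoptions(precision=4,suppress=True)
C={n:viewer.calibration(n) for n in("side","top")}
def ray(n,uv):
    c=C[n];R=np.array(c["R"]);t=np.array(c["t"])
    d=R.T@np.linalg.solve(c["K"],[uv[0],uv[1],1.]);o=-R.T@t
    return o,d/np.linalg.norm(d)
def plane(n,uv,z):
    o,d=ray(n,uv);return o+d*(z-o[2])/d[2]
def tri(a,b):
    o1,d1=ray("top",a);o2,d2=ray("side",b)
    s=np.linalg.lstsq(np.c_[d1,-d2],o2-o1,rcond=None)[0]
    p,q=o1+d1*s[0],o2+d2*s[1];return (p+q)/2,np.linalg.norm(p-q)
def proj(n,X):
    c=C[n];p=c["K"]@(np.array(c["R"])@np.array(X)+c["t"]);return p[:2]/p[2]
def grab(n,f):
    im=viewer.grab_frame(n)[:,:,::-1].copy();cv2.imwrite(f"pics/{f}.png",im);return im
def blobs(im,lo,hi,box,amin=20):
    x0,y0,x1,y1=box
    m=cv2.inRange(cv2.cvtColor(im,cv2.COLOR_BGR2HSV),lo,hi)
    k=np.zeros_like(m);k[y0:y1,x0:x1]=m[y0:y1,x0:x1]
    cs,_=cv2.findContours(k,cv2.RETR_EXTERNAL,cv2.CHAIN_APPROX_NONE)
    return [c for c in cs if cv2.contourArea(c)>amin]
E
python3 - <<'E'
from h import *
t=cv2.imread('pics/top0.png'); s=cv2.imread('pics/side0.png')
def el(im,box):
    r=[]
    for c in blobs(im,(0,0,195),(180,60,255),box):
        e=cv2.fitEllipse(c);r.append(e)
    return r
T=el(t,(328,130,392,228));S=el(s,(285,225,395,295))
for e in T:
    p=plane("top",e[0],.06); 
    best=[(tri(e[0],f[0]),f) for f in S]
    best=min(best,key=lambda b:b[0][1]+abs(b[0][0][2]-.06))
    print("top",np.round(e[0],1),np.round(e[1],1),"plane",p,"tri",best[0],np.round(best[1][0],1),np.round(best[1][1],1))
# black things: knob, bore, start, on both
for n,im,box in(("top",t,(190,80,310,210)),("side",s,(250,130,380,190))):
    for c in blobs(im,(0,0,0),(180,255,60),box):
        e=cv2.fitEllipse(c);print(n,"dark",np.round(e,1).tolist() if 0 else e,cv2.boundingRect(c))
# purple/pink, bin
E
```

```text
top [343.9 205.1] [13.8 14.2] plane [ 0.4533 -0.1171  0.06  ] tri (array([ 0.4542, -0.1175,  0.0536]), np.float64(0.0003020600514902103)) [305.9 243. ] [10.5 13.4]
top [374.1 205.6] [16.5 17.1] plane [ 0.451  -0.2201  0.06  ] tri (array([ 0.4518, -0.2208,  0.0543]), np.float64(0.000288977640442524)) [319.7 267.5] [15.3 18.2]
top [374.1 176.4] [16.4 16.6] plane [ 0.5526 -0.2228  0.06  ] tri (array([ 0.5536, -0.2234,  0.0546]), np.float64(0.0005259616365493665)) [348.4 256.1] [14.2 17.1]
top [376.9 146.6] [13.2 13.4] plane [ 0.6588 -0.2354  0.06  ] tri (array([ 0.6604, -0.2361,  0.0531]), np.float64(0.0009012774552059697)) [378.6 247.3] [10.7 13.6]
top dark ((212.71365356445312, 190.9061737060547), (10.499340057373047, 11.38288402557373), 69.91632843017578) (207, 186, 12, 11)
top dark ((273.2210998535156, 177.42935180664062), (11.938516616821289, 13.615610122680664), 27.852035522460938) (267, 171, 14, 14)
top dark ((271.1126708984375, 145.03648376464844), (11.13392162322998, 15.610417366027832), 178.82655334472656) (265, 136, 13, 17)
side dark ((267.7926025390625, 151.99530029296875), (7.44402551651001, 8.646955490112305), 142.69786071777344) (264, 148, 9, 9)
side dark ((320.0157470703125, 151.09426879882812), (12.078923225402832, 13.002838134765625), 76.5339126586914) (314, 146, 13, 12)
```

```bash
python3 - <<'E'
from h import *
t=cv2.imread('pics/top0.png'); s=cv2.imread('pics/side0.png')
def hole(im,box,thr,name):
    x0,y0,x1,y1=box
    g=cv2.cvtColor(im,cv2.COLOR_BGR2GRAY)[y0:y1,x0:x1]
    g=cv2.resize(g,None,fx=8,fy=8,interpolation=cv2.INTER_CUBIC)
    m=(g<thr).astype(np.uint8)*255
    cs,_=cv2.findContours(m,cv2.RETR_EXTERNAL,cv2.CHAIN_APPROX_NONE)
    for c in cs:
        if cv2.contourArea(c)>1500:
            e=cv2.fitEllipse(c);u=(np.array(e[0])+.5)/8-.5+[x0,y0]
            print(name,u,np.array(e[1])/8,e[2],cv2.boundingRect(c)); 
    cv2.imwrite(f"pics/h_{name}.png",m)
    return
hole(t,(258,162,290,192),140,"top")
hole(s,(283,155,312,176),170,"side")
def q(n,l,z):
    for p in l: print(n,p,plane(n,p,z))
q("top",[(249.5,200.8),(302.5,195.3),(241.2,93.3),(292,89.2)],.18)
# bin outline top
for p in [(409.5,157.5),(452.3,161),(407.3,215.5),(452,216.8)]: print("bin",plane("top",p,.05))
E
```

```text
top [273.7133 177.4509] [15.7577 16.4173] 74.99677276611328 (64, 64, 133, 127)
side [295.6381 166.2937] [10.2978 15.5729] 89.85078430175781 (42, 52, 126, 84)
top (249.5, 200.8) [0.4489 0.1881 0.18  ]
top (302.5, 195.3) [0.4658 0.0206 0.18  ]
top (241.2, 93.3) [0.808  0.2225 0.18  ]
top (292, 89.2) [0.8219 0.0554 0.18  ]
bin [ 0.622  -0.3496  0.05  ]
bin [ 0.6089 -0.4987  0.05  ]
bin [ 0.4178 -0.334   0.05  ]
bin [ 0.4126 -0.4869  0.05  ]
```

```bash
python3 - <<'E'
import cv2
t=cv2.imread('pics/top0.png'); s=cv2.imread('pics/side0.png')
a=cv2.resize(t[130:160,255:290],None,fx=16,fy=16,interpolation=cv2.INTER_CUBIC)
b=cv2.resize(s[138:165,303:338],None,fx=16,fy=16,interpolation=cv2.INTER_CUBIC)
cv2.imwrite('pics/wt.png',a);cv2.imwrite('pics/ws.png',b)
E
```

```text
(no output)
```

View pics/wt.png

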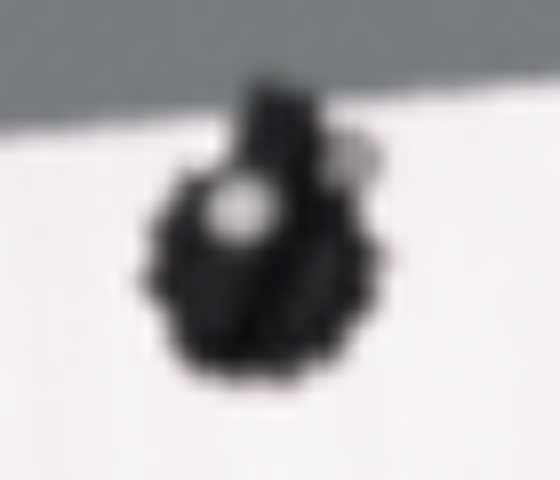

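View pics/ws.png

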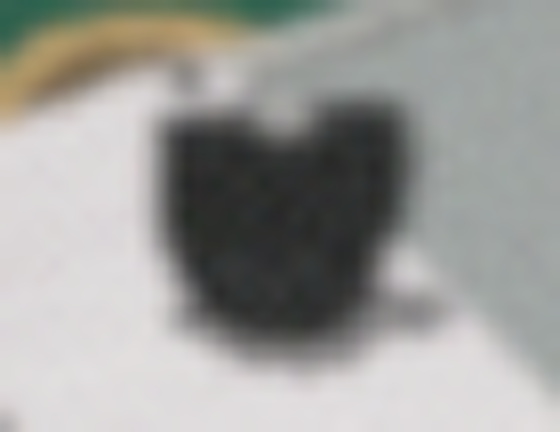

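```bash
python3 - <<'E'
from h import *
for n in C: print(n,ray(n,(0,0))[0])
print("bore",tri((273.71,177.45),(295.64,166.29)),plane("top",(273.71,177.45),.18),plane("side",(295.64,166.29),.18))
a,b=plane("side",(313.3,144.9),.232),plane("side",(328.3,144.2),.232); print("wing side",a,b,(a+b)/2,np.linalg.norm(a-b))
print("wing far end top",plane("top",(272.2,135.4),.232),plane("top",(270,136),.232),plane("top",(275,136),.232))
u=np.array([np.cos(np.radians(5.5)),np.sin(np.radians(5.5))])
cen=np.array([.6216,.1203])
for yaw in(0,-10,-20,-30):
    d=np.array([np.cos(np.radians(5.5+yaw)),np.sin(np.radians(5.5+yaw))]);v=np.array([-d[1],d[0]])
    P=[np.r_[cen+a*.028*d+b*.0075*v,.232] for a,b in((1,1),(1,-1),(-1,-1),(-1,1))]
    print(yaw,"top(crop)",[((proj("top",p)-[255,130])*16).round().tolist() for p in P],"side(crop)",[((proj("side",p)-[303,138])*16).round().tolist() for p in P])
E
```

```text
side [ 0.1437 -0.7509  1.0286]
top [ 0.1847 -0.0188  1.7284]
bore (array([0.5254, 0.1128, 0.1752]), np.float64(0.00046171194562128046)) [0.5241 0.1125 0.18  ] [0.5235 0.1079 0.18  ]
wing side [0.6009 0.1284 0.232 ] [0.6495 0.1096 0.232 ] [0.6252 0.119  0.232 ] 0.05209104250807471
wing far end top [0.6475 0.1143 0.232 ] [0.6456 0.1211 0.232 ] [0.6455 0.1055 0.232 ]
0 top(crop) [[192.0, 80.0], [269.0, 73.0], [293.0, 349.0], [216.0, 356.0]] side(crop) [[357.0, 45.0], [395.0, 83.0], [176.0, 168.0], [139.0, 129.0]]
-10 top(crop) [[217.0, 74.0], [294.0, 79.0], [268.0, 355.0], [191.0, 350.0]] side(crop) [[373.0, 56.0], [400.0, 97.0], [160.0, 156.0], [134.0, 115.0]]
-20 top(crop) [[243.0, 71.0], [317.0, 89.0], [242.0, 358.0], [168.0, 339.0]] side(crop) [[385.0, 69.0], [402.0, 112.0], [148.0, 143.0], [133.0, 100.0]]
-30 top(crop) [[269.0, 73.0], [338.0, 103.0], [216.0, 356.0], [146.0, 325.0]] side(crop) [[395.0, 83.0], [399.0, 127.0], [139.0, 129.0], [136.0, 85.0]]
```

```bash
cat >> h.py <<'E'
from scipy.spatial.transform import Rotation as Ro
def down(yaw):  # tool x at world angle yaw (deg), z down
    y=np.radians(yaw);x=np.array([np.cos(y),np.sin(y),0]);z=np.array([0,0,-1.]);return Ro.from_matrix(np.c_[x,np.cross(z,x),z])
def state():
    o=monitor.get_obs();R=Ro.from_rotvec(o["orientation"]);m=R.as_matrix()
    print("t %.2f"%o["clock"],"tcp",o["tcp_pos"],"yaw %.2f"%np.degrees(np.arctan2(m[1,0],m[0,0])),"z",m[:,2],"w %.4f"%o["grip_width"],"F",o["contact_force"].round(1),"M",o["moment"].round(3),"q7 %.2f"%o["joints"][6]);return o,R
def plan(pos,Rt,n=None,step=.055,ang=9.5):
    o,R=state();p=o["tcp_pos"];d=np.array(pos)-p
    rv=(R.inv()*Rt).as_rotvec();
    k=n or max(1,int(np.ceil(max(np.linalg.norm(d)/step,np.degrees(np.linalg.norm(rv))/ang))))
    for i in range(k):
        print("linear",(R.inv().apply(d/k)).round(4).tolist(),"dr",np.degrees(rv/k).round(2).tolist());R=R*Ro.from_rotvec(rv/k)
E
python3 - <<'E'
from h import *
o,R=state()
print("yaw opts for wing -17.5:")
plan([.5,.3,.36],down(-17.5+180)); plan([.5,.3,.36],down(-17.5))
E
```

```text
t 0.10 tcp [0.2337 0.6327 0.2304] yaw 159.73 z [-0.0005 -0.0016 -1.    ] w 0.0851 F [ 0.   0.8 -0.7] M [-0.04   0.012  0.023] q7 -0.08
yaw opts for wing -17.5:
t 0.10 tcp [0.2337 0.6327 0.2304] yaw 159.73 z [-0.0005 -0.0016 -1.    ] w 0.0851 F [ 0.   0.8 -0.7] M [-0.04   0.012  0.023] q7 -0.08
linear [-0.0406, -0.0244, -0.0144] dr [-0.01, 0.0, -0.31]
linear [-0.0404, -0.0247, -0.0144] dr [-0.01, 0.0, -0.31]
linear [-0.0403, -0.0249, -0.0144] dr [-0.01, 0.0, -0.31]
linear [-0.0402, -0.0251, -0.0144] dr [-0.01, 0.0, -0.31]
linear [-0.04, -0.0253, -0.0144] dr [-0.01, 0.0, -0.31]
linear [-0.0399, -0.0255, -0.0144] dr [-0.01, 0.0, -0.31]
linear [-0.0398, -0.0257, -0.0144] dr [-0.01, 0.0, -0.31]
linear [-0.0396, -0.0259, -0.0144] dr [-0.01, 0.0, -0.31]
linear [-0.0395, -0.0261, -0.0144] dr [-0.01, 0.0, -0.31]
t 0.10 tcp [0.2337 0.6327 0.2304] yaw 159.73 z [-0.0005 -0.0016 -1.    ] w 0.0851 F [ 0.   0.8 -0.7] M [-0.04   0.012  0.023] q7 -0.08
linear [-0.0192, -0.0116, -0.0068] dr [0.0, 0.01, 9.33]
linear [-0.0208, -0.0083, -0.0068] dr [0.0, 0.01, 9.33]
linear [-0.0219, -0.0048, -0.0068] dr 
[... 191 characters left out ...]
-0.0203, 0.0094, -0.0068] dr [0.0, 0.01, 9.33]
linear [-0.0185, 0.0126, -0.0068] dr [0.0, 0.01, 9.33]
linear [-0.0163, 0.0155, -0.0068] dr [0.0, 0.01, 9.33]
linear [-0.0135, 0.0179, -0.0068] dr [0.0, 0.01, 9.33]
linear [-0.0105, 0.0198, -0.0068] dr [0.0, 0.01, 9.33]
linear [-0.0071, 0.0213, -0.0068] dr [0.0, 0.01, 9.33]
linear [-0.0036, 0.0221, -0.0068] dr [0.0, 0.01, 9.33]
linear [0.0001, 0.0224, -0.0068] dr [0.0, 0.01, 9.33]
linear [0.0037, 0.0221, -0.0068] dr [0.0, 0.01, 9.33]
linear [0.0072, 0.0212, -0.0068] dr [0.0, 0.01, 9.33]
linear [0.0106, 0.0198, -0.0068] dr [0.0, 0.01, 9.33]
linear [0.0137, 0.0178, -0.0068] dr [0.0, 0.01, 9.33]
linear [0.0164, 0.0153, -0.0068] dr [0.0, 0.01, 9.33]
```

Request:
{"fn": "drive_tool", "kwargs": {
  "commands": [
    {"linear": [-0.02,-0.012,-0.05],"dr": [0,0,0],"jaw": 0.3},
    {"linear": [-0.04,-0.0245,-0.045],"dr": [0,0,-0.4],"jaw": 0.3},
    {"linear": [-0.045,-0.028,-0.02],"dr": [0,0,-0.4],"jaw": 0.3},
    {"linear": [-0.045,-0.028,0],"dr": [0,0,-0.4],"jaw": 0.3},
    {"linear": [-0.045,-0.028,0],"dr": [0,0,-0.4],"jaw": 0.3},
    {"linear": [-0.045,-0.028,0],"dr": [0,0,-0.4],"jaw": 0.3},
    {"linear": [-0.045,-0.028,0],"dr": [0,0,-0.4],"jaw": 0.3},
    {"linear": [-0.045,-0.028,0],"dr": [0,0,-0.4],"jaw": 0.3}
  ]
}}

```text
clock: 1.1
tcp_pos: [0.4817, 0.3263, 0.346]
orientation: [-0.457, -3.105, 0.011]
contact_force: [-0.1, 0.7, -0.7]
grip_width: 0.0594
```

```bash
python3 - <<'E'
from h import *
plan([.6225,.1195,.32],down(162.5))
E
```

```text
t 1.10 tcp [0.4817 0.3263 0.346 ] yaw 163.24 z [-0.004  -0.0063 -1.    ] w 0.0594 F [-0.1  0.7 -0.7] M [ 0.069 -0.05  -0.021] q7 0.62
linear [-0.0389, -0.0315, 0.0053] dr [-0.08, -0.02, 0.15]
linear [-0.039, -0.0314, 0.0053] dr [-0.08, -0.02, 0.15]
linear [-0.0391, -0.0313, 0.0053] dr [-0.08, -0.02, 0.15]
linear [-0.0391, -0.0312, 0.0053] dr [-0.08, -0.02, 0.15]
linear [-0.0392, -0.0311, 0.0052] dr [-0.08, -0.02, 0.15]
```

Request:
{"fn": "drive_tool", "kwargs": {
  "commands": [
    {"linear": [-0.039,-0.0315,0.005],"dr": [0,0,0.15],"jaw": 0.45},
    {"linear": [-0.039,-0.0315,0.005],"dr": [0,0,0.15],"jaw": 0.45},
    {"linear": [-0.039,-0.0315,0.005],"dr": [0,0,0.15],"jaw": 0.45},
    {"linear": [-0.039,-0.0315,0.005],"dr": [0,0,0.15],"jaw": 0.45},
    {"linear": [-0.039,-0.0315,0.005],"dr": [0,0,0.15],"jaw": 0.45},
    {"linear": [0,0,0],"dr": [0,0,0],"jaw": 0.45}
  ]
}}

```text
clock: 1.85
tcp_pos: [0.6263, 0.105, 0.3187]
orientation: [-0.49, -3.098, 0.017]
contact_force: [-0.1, 0.4, 0.9]
grip_width: 0.0468
```

```bash
python3 - <<'E'
from h import *
plan([.6225,.1195,.30],down(162.5))
t=grab("top","t1");s=grab("side","s1")
cv2.imwrite('pics/t1c.png',cv2.resize(t[100:200,220:330],None,fx=6,fy=6,interpolation=cv2.INTER_CUBIC))
cv2.imwrite('pics/s1c.png',cv2.resize(s[80:180,260:380],None,fx=6,fy=6,interpolation=cv2.INTER_CUBIC))
E
```

```text
t 1.85 tcp [0.6263 0.105  0.3187] yaw 162.03 z [-0.0068 -0.01   -0.9999] w 0.0468 F [-0.1  0.4  0.9] M [ 0.021 -0.    -0.042] q7 1.09
linear [0.008, 0.0129, 0.0186] dr [-0.66, -0.19, -0.47]
```

View pics/s1c.png

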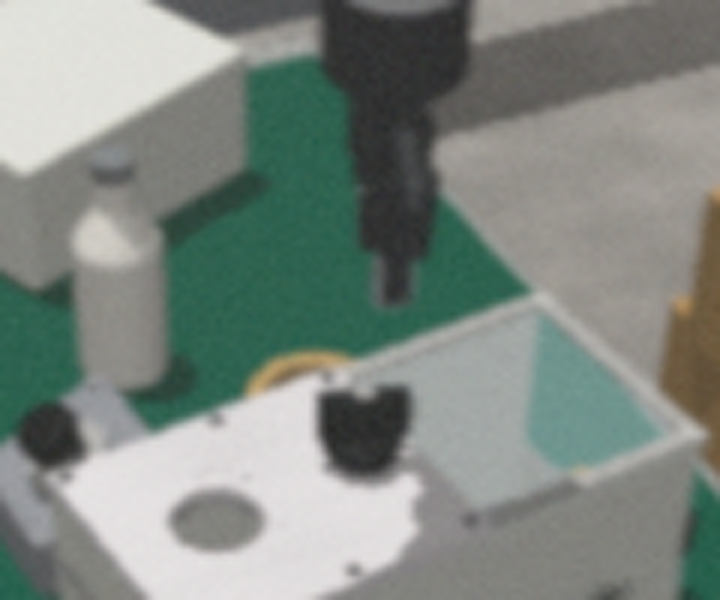

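View pics/t1c.png

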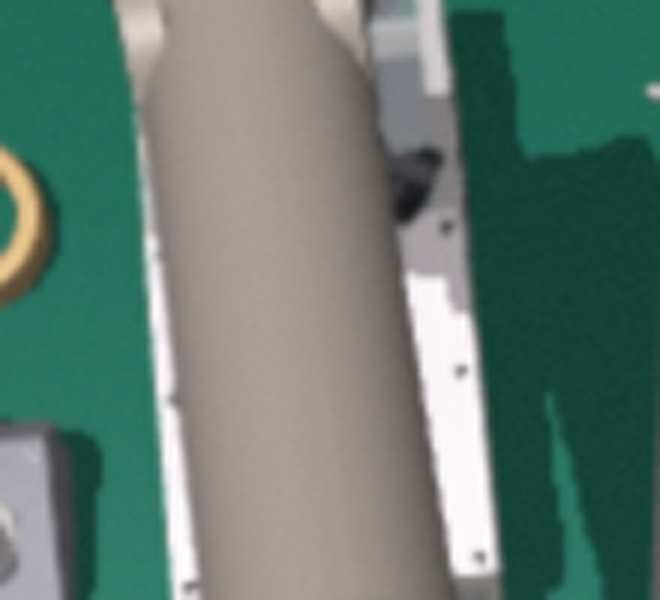

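The gripper is over the knob. In the side view the finger tip is at about (325,130) and the wing ears at (313,145)–(328,145). The arm hides the knob in the top view.

```bash
python3 - <<'E'
from h import *
o,R=state(); p=o["tcp_pos"]
print(proj("side",p),proj("side",p+[0,0,.005]))
print("wing centre top predicted", proj("side",[.6225,.1195,.232]))
E
```

```text
t 1.95 tcp [0.6249 0.1103 0.3189] yaw 162.41 z [-0.0073 -0.007  -0.9999] w 0.0467 F [0.2 0.3 0.1] M [ 0.026 -0.021 -0.023] q7 1.09
[322.8462 125.0635] [322.9036 123.7885]
wing centre top predicted [320.0531 144.6824]
```

Request:
{"fn": "drive_tool", "kwargs": {
  "commands": [
    {"linear": [0.005,0.005,0.02],"dr": [-0.4,-0.4,0],"jaw": 0.5},
    {"linear": [0,0,0.02],"dr": [0,0,0],"jaw": 0.5},
    {"linear": [0,0,0.015],"dr": [0,0,0],"jaw": 0.5},
    {"linear": [0,0,0],"dr": [0,0,0],"jaw": 0.5}
  ]
}}

```text
clock: 2.45
tcp_pos: [0.6192, 0.1238, 0.2627]
orientation: [0.465, 3.106, 0.002]
contact_force: [0.1, 0.4, -0.7]
grip_width: 0.0424
```

```bash
python3 - <<'E'
from h import *
o,R=state(); p=o["tcp_pos"]
s=grab("side","s2")
print((proj("side",p)-[280,100])*8)
cv2.imwrite('pics/s2c.png',cv2.resize(s[100:170,280:370],None,fx=8,fy=8,interpolation=cv2.INTER_CUBIC))
plan([.6225,.1195,.206],down(162.5))
E
```

```text
t 2.45 tcp [0.6192 0.1238 0.2627] yaw 162.96 z [ 0.0011  0.0012 -1.    ] w 0.0424 F [ 0.1  0.4 -0.7] M [-0.09  -0.05  -0.011] q7 1.09
[311.1033 296.6157]
t 2.50 tcp [0.6197 0.124  0.2635] yaw 162.95 z [ 0.0024  0.0017 -1.    ] w 0.0428 F [-0.1  0.2  0.6] M [ 0.023  0.008 -0.006] q7 1.09
linear [-0.0019, -0.0018, 0.0288] dr [0.07, 0.05, 0.23]
linear [-0.002, -0.0018, 0.0288] dr [0.07, 0.05, 0.23]
```

View pics/s2c.png

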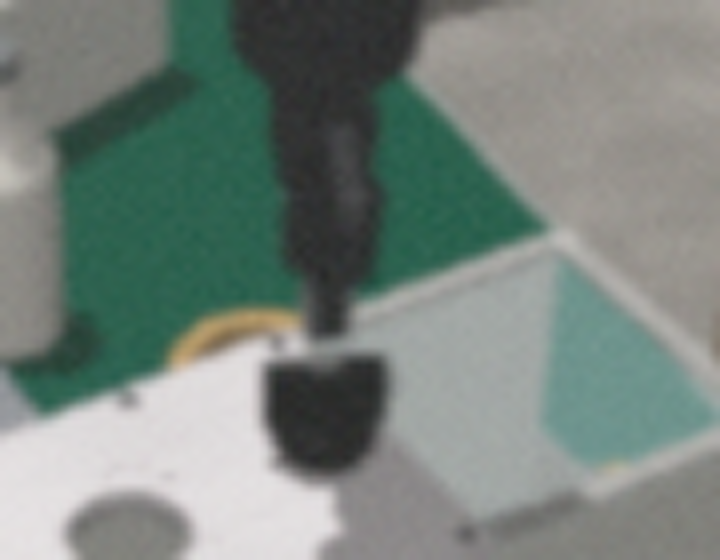

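The near finger at column 327 of the crop stands centred over the wing (325). I'll descend and close.

Request:
{"fn": "drive_tool", "kwargs": {
  "commands": [
    {"linear": [-0.002,-0.0018,0.0288],"dr": [0,0,0.2],"jaw": 0.5},
    {"linear": [-0.0015,-0.0018,0.027],"dr": [0,0,0.2],"jaw": 0.5},
    {"linear": [0,0,0],"dr": [0,0,0],"jaw": 0.5}
  ]
}}

```text
clock: 2.88
tcp_pos: [0.6242, 0.1211, 0.2101]
orientation: [0.473, 3.098, 0.008]
contact_force: [-0.6, -0.2, 0.8]
grip_width: 0.0426
```

```bash
python3 - <<'E'
from h import *
plan([.6225,.1195,.206],down(162.5))
E
```

```text
t 2.88 tcp [0.6242 0.1211 0.2101] yaw 162.63 z [ 0.008   0.0039 -1.    ] w 0.0426 F [-0.6 -0.2  0.8] M [-0.022 -0.018  0.015] q7 1.10
linear [0.0012, -0.0021, 0.0041] dr [0.35, 0.37, 0.13]
```

Request:
{"fn": "drive_tool", "kwargs": {
  "commands": [
    {"linear": [0.001,-0.002,0.003],"dr": [0.3,0.3,0],"jaw": 0.8},
    {"linear": [0,0,0],"dr": [0,0,0],"jaw": 1},
    {"linear": [0,0,0],"dr": [0,0,0],"jaw": 1},
    {"linear": [0,0,0],"dr": [0,0,0],"jaw": 1}
  ],
  "force": 40
}}

```text
clock: 3.38
tcp_pos: [0.6235, 0.1211, 0.2091]
orientation: [0.471, 3.103, 0.004]
contact_force: [1.5, 0.7, -6.4]
grip_width: 0.0143
```

```bash
python3 - <<'E'
from h import *
plan([.6225,.1195,.206],down(162.5))
E
```

```text
t 3.38 tcp [0.6235 0.1211 0.2091] yaw 162.74 z [ 0.0038  0.0019 -1.    ] w 0.0143 F [ 1.5  0.7 -6.4] M [ 0.023 -0.335 -0.001] q7 1.10
linear [0.0005, -0.0019, 0.0031] dr [0.17, 0.18, 0.24]
```

Request:
{"fn": "drive_tool", "kwargs": {
  "commands": [
    {"linear": [0,0,0],"dr": [0,0,6],"jaw": 1},
    {"linear": [0,0,0],"dr": [0,0,6],"jaw": 1},
    {"linear": [0,0,0],"dr": [0,0,6],"jaw": 1},
    {"linear": [0,0,0],"dr": [0,0,6],"jaw": 1}
  ]
}}

```text
clock: 3.88
tcp_pos: [0.6235, 0.1213, 0.2091]
orientation: [1.124, 2.931, 0.005]
contact_force: [1.9, 2.0, -5.8]
grip_width: 0.0139
```

```bash
python3 - <<'E'
from h import *
state()
E
```

```text
t 3.88 tcp [0.6235 0.1213 0.2091] yaw 138.03 z [ 0.0038  0.0021 -1.    ] w 0.0139 F [ 1.9  2.  -5.8] M [ 0.052 -0.276 -0.018] q7 0.72
```

Request:
{"fn": "drive_tool", "kwargs": {
  "commands": [
    {"linear": [0,0,0],"dr": [0,0,5],"jaw": 1},
    {"linear": [0,0,0],"dr": [0,0,5],"jaw": 1},
    {"linear": [0,0,0],"dr": [0,0,5],"jaw": 1},
    {"linear": [0,0,0],"dr": [0,0,5],"jaw": 1}
  ]
}}

```text
clock: 4.38
tcp_pos: [0.6235, 0.1214, 0.2091]
orientation: [1.631, 2.682, 0.005]
contact_force: [1.5, 0.7, -5.6]
grip_width: 0.0141
```

```bash
python3 - <<'E'
from h import *
state()
E
```

```text
t 4.38 tcp [0.6235 0.1214 0.2091] yaw 117.41 z [ 0.0038  0.0017 -1.    ] w 0.0141 F [ 1.5  0.7 -5.6] M [ 0.004 -0.279  0.15 ] q7 0.39
```

Request:
{"fn": "drive_tool", "kwargs": {
  "commands": [
    {"linear": [0,0,0],"dr": [0,0,5],"jaw": 1},
    {"linear": [0,0,0],"dr": [0,0,5],"jaw": 1},
    {"linear": [0,0,0],"dr": [0,0,5],"jaw": 1},
    {"linear": [0,0,0],"dr": [0,0,5],"jaw": 1},
    {"linear": [0,0,0],"dr": [0,0,4],"jaw": 1},
    {"linear": [0,0,0],"dr": [0,0,0],"jaw": 1}
  ]
}}

```text
clock: 5.12
tcp_pos: [0.6236, 0.1215, 0.2091]
orientation: [2.165, 2.273, 0.005]
contact_force: [1.9, 0.2, -5.7]
grip_width: 0.0145
```

```bash
python3 - <<'E'
from h import *
state()
s=grab("side","s3")
cv2.imwrite('pics/s3c.png',cv2.resize(s[100:170,280:370],None,fx=8,fy=8,interpolation=cv2.INTER_CUBIC))
E
```

```text
t 5.12 tcp [0.6236 0.1215 0.2091] yaw 92.78 z [ 0.004   0.0006 -1.    ] w 0.0145 F [ 1.9  0.2 -5.7] M [-0.057 -0.283  0.027] q7 0.01
```

View pics/s3c.png

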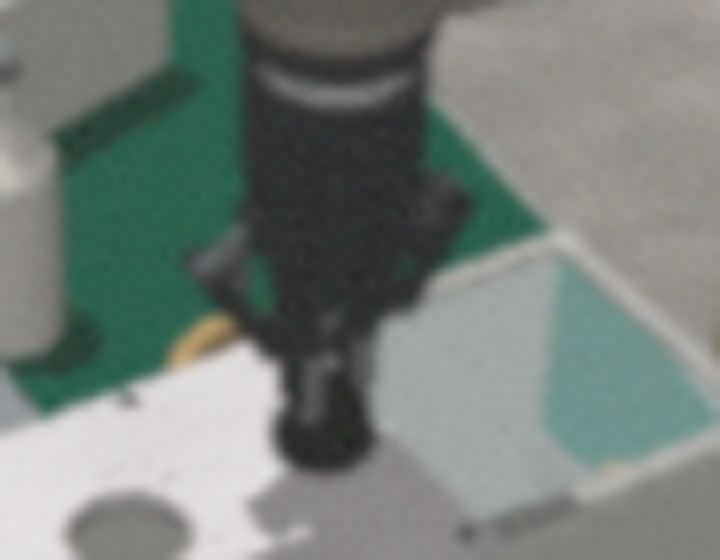

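Request:
{"fn": "drive_tool", "kwargs": {
  "commands": [
    {"linear": [0,0,0],"dr": [0,0,0],"jaw": 0.5},
    {"linear": [0,0,0],"dr": [0,0,0],"jaw": 0.4},
    {"linear": [0,0,-0.03],"dr": [0,0,0],"jaw": 0.3},
    {"linear": [0,0,-0.05],"dr": [0,0,0],"jaw": 0.0},
    {"linear": [0.0,-0.02,-0.03],"dr": [0,0,0],"jaw": 0.0},
    {"linear": [-0.04,-0.035,0],"dr": [0,0,0],"jaw": 0.0},
    {"linear": [-0.05,-0.035,0],"dr": [0,0,0],"jaw": 0.0},
    {"linear": [-0.05,-0.035,0],"dr": [0,0,0],"jaw": 0.0}
  ]
}}

```text
clock: 6.18
tcp_pos: [0.5068, -0.0253, 0.3263]
orientation: [2.149, 2.282, 0.018]
contact_force: [0.7, -0.6, 0.8]
grip_width: 0.0856
```

```bash
python3 - <<'E'
from h import *
plan([.4535,-.1172,.14],down(91))
t=grab("top","t4");s=grab("side","s4")
cv2.imwrite('pics/t4c.png',cv2.resize(t[100:240,230:400],None,fx=4,fy=4,interpolation=cv2.INTER_CUBIC))
cv2.imwrite('pics/s4c.png',cv2.resize(s[130:280,260:400],None,fx=4,fy=4,interpolation=cv2.INTER_CUBIC))
E
```

```text
t 6.17 tcp [ 0.5068 -0.0253  0.3263] yaw 93.45 z [ 0.0127  0.0035 -0.9999] w 0.0856 F [ 0.7 -0.6  0.8] M [-0.016 -0.003 -0.015] q7 0.08
linear [-0.0223, -0.0153, 0.0463] dr [0.18, -0.04, 0.61]
linear [-0.0224, -0.0149, 0.0464] dr [0.18, -0.04, 0.61]
linear [-0.0225, -0.0145, 0.0464] dr [0.18, -0.04, 0.61]
linear [-0.0226, -0.0141, 0.0465] dr [0.18, -0.04, 0.61]
```

View pics/t4c.png

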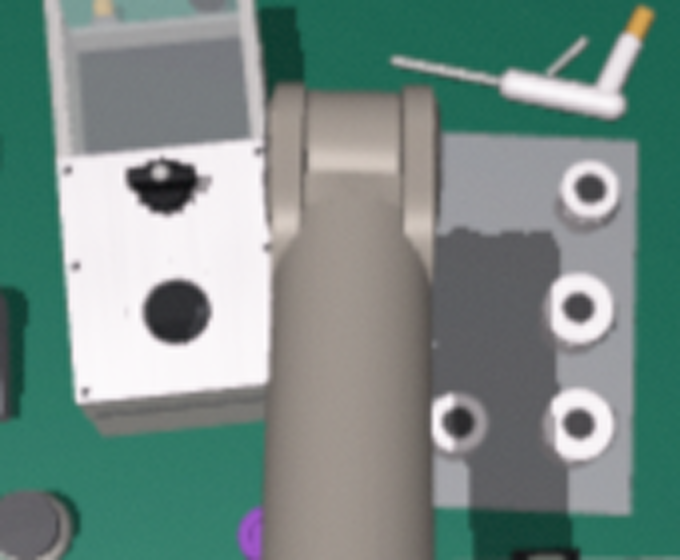

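View pics/s4c.png

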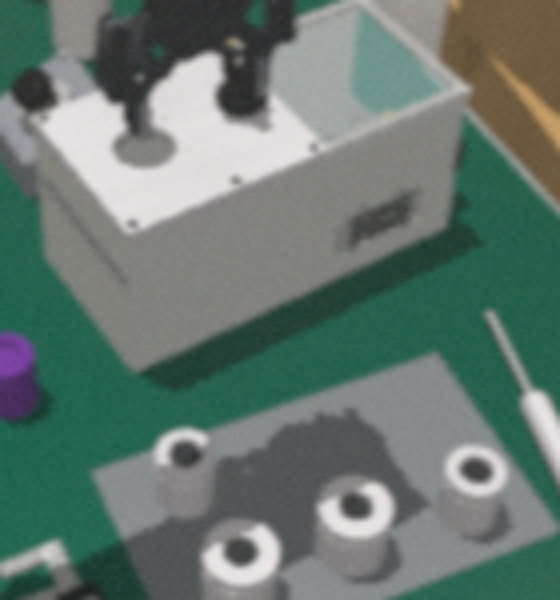

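The wing now lies along the image's horizontal (top crop (130–195,175)), so it has turned about 70°. The sleeves are unmoved. Next is sleeve A, 50 mm, at (345,205).

Request:
{"fn": "drive_tool", "kwargs": {
  "commands": [
    {"linear": [-0.045,-0.03,0.02],"dr": [0,0,-0.5],"jaw": 0.0},
    {"linear": [-0.04,-0.024,0.03],"dr": [0.3,0,-0.5],"jaw": 0.0},
    {"linear": [-0.005,-0.005,0.05],"dr": [0.3,0,0],"jaw": 0.0},
    {"linear": [0,0,0.05],"dr": [0,0,0],"jaw": 0.0},
    {"linear": [0,0,0],"dr": [0,0,0],"jaw": 0.0}
  ]
}}

```text
clock: 6.9
tcp_pos: [0.4552, -0.1248, 0.1773]
orientation: [2.143, 2.291, 0.022]
contact_force: [0.3, -0.0, 0.3]
grip_width: 0.0855
```

```bash
python3 - <<'E'
from h import *
plan([.4535,-.1172,.09],down(91))
s=grab("side","s5")
cv2.imwrite('pics/s5c.png',cv2.resize(s[180:300,250:400],None,fx=5,fy=5,interpolation=cv2.INTER_CUBIC))
E
```

```text
t 6.90 tcp [ 0.4552 -0.1248  0.1773] yaw 93.81 z [ 0.0128  0.0068 -0.9999] w 0.0855 F [ 0.3 -0.   0.3] M [-0.011  0.024 -0.069] q7 0.46
linear [0.0036, -0.0012, 0.0436] dr [0.38, -0.18, 1.4]
linear [0.0037, -0.001, 0.0436] dr [0.38, -0.18, 1.4]
```

View pics/s5c.png

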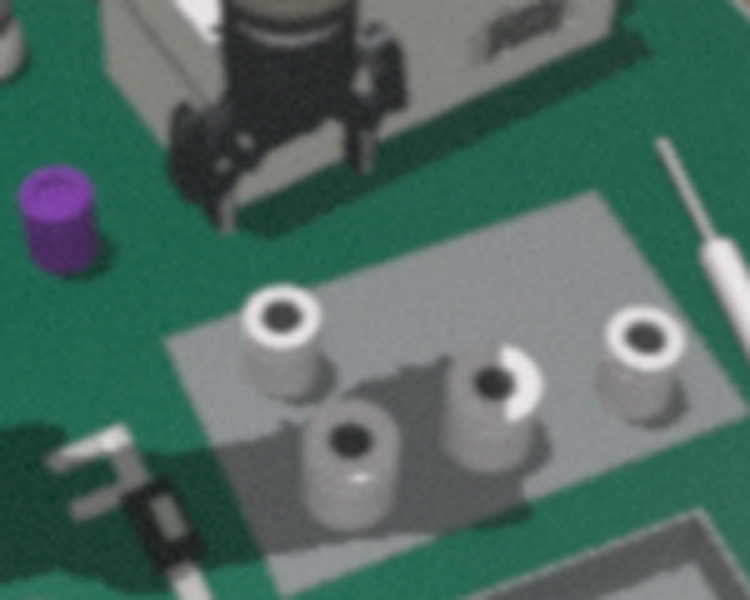

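The gripper stands above sleeve A, whose rim is at crop (282,317). I'll descend with lateral correction.

Request:
{"fn": "drive_tool", "kwargs": {
  "commands": [
    {"linear": [0.0036,-0.001,0.04],"dr": [0.4,-0.2,1.4],"jaw": 0.0},
    {"linear": [0.0036,-0.001,0.035],"dr": [0.4,-0.2,1.4],"jaw": 0.0},
    {"linear": [0,0,0],"dr": [0,0,0],"jaw": 0.0}
  ]
}}

```text
clock: 7.32
tcp_pos: [0.4638, -0.117, 0.1103]
orientation: [2.191, 2.235, 0.02]
contact_force: [0.5, -0.5, 1.2]
grip_width: 0.0856
```

```bash
python3 - <<'E'
from h import *
plan([.4535,-.1172,.023],down(91))
s=grab("side","s6")
cv2.imwrite('pics/s6c.png',cv2.resize(s[180:300,250:400],None,fx=5,fy=5,interpolation=cv2.INTER_CUBIC))
E
```

```text
t 7.33 tcp [ 0.4638 -0.117   0.1103] yaw 91.13 z [ 0.0172  0.0007 -0.9999] w 0.0856 F [ 0.5 -0.5  1.2] M [-0.023  0.029 -0.007] q7 0.52
linear [-0.0, -0.0059, 0.0435] dr [0.49, -0.01, 0.07]
linear [-0.0, -0.0055, 0.0436] dr [0.49, -0.01, 0.07]
```

View pics/s6c.png

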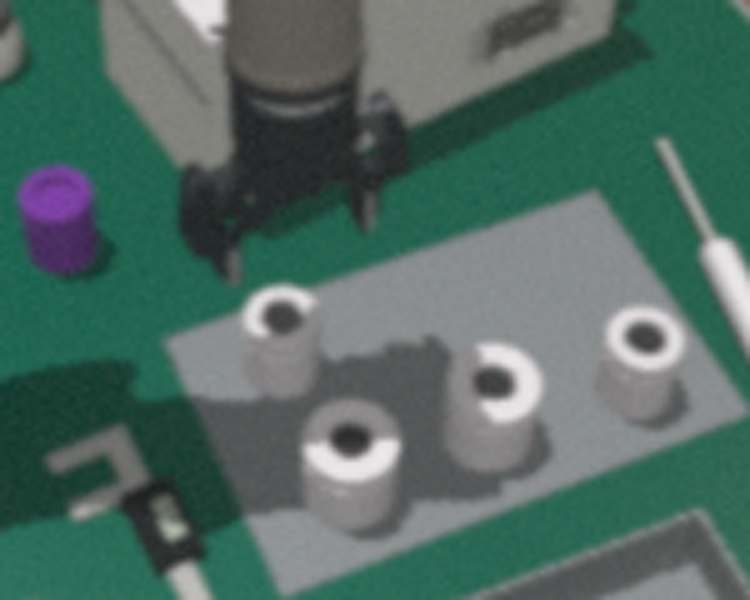

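Request:
{"fn": "drive_tool", "kwargs": {
  "commands": [
    {"linear": [0,-0.0105,0.02],"dr": [0.6,0,0],"jaw": 0.0},
    {"linear": [0,0,0.02],"dr": [0.4,0,0],"jaw": 0.0},
    {"linear": [0,0,0],"dr": [0,0,0],"jaw": 0.0}
  ]
}}

```text
clock: 7.75
tcp_pos: [0.458, -0.1179, 0.0743]
orientation: [2.193, 2.24, 0.013]
contact_force: [-0.6, -0.3, 0.6]
grip_width: 0.0855
```

```bash
python3 - <<'E'
from h import *
plan([.4535,-.1172,.023],down(91))
E
```

```text
t 7.75 tcp [ 0.458  -0.1179  0.0743] yaw 91.22 z [ 0.0106  0.0016 -0.9999] w 0.0855 F [-0.6 -0.3  0.6] M [-0.005  0.062 -0.015] q7 0.59
linear [0.0007, -0.005, 0.0513] dr [0.61, -0.08, 0.22]
```

Request:
{"fn": "drive_tool", "kwargs": {
  "commands": [
    {"linear": [0.0007,-0.005,0.017],"dr": [0.6,0,0.2],"jaw": 0.0},
    {"linear": [0,-0.001,0.018],"dr": [0.2,0,0],"jaw": 0.0},
    {"linear": [0,0,0.016],"dr": [0.1,0,0],"jaw": 0.0},
    {"linear": [0,0,0],"dr": [0,0,0],"jaw": 0.0}
  ]
}}

```text
clock: 8.25
tcp_pos: [0.4521, -0.1172, 0.0209]
orientation: [-2.199, -2.238, 0.003]
contact_force: [0.7, -1.7, -0.3]
grip_width: 0.0855
```

```bash
python3 - <<'E'
from h import *
plan([.4535,-.1172,.023],down(91))
s=grab("side","s7")
cv2.imwrite('pics/s7c.png',cv2.resize(s[200:290,260:360],None,fx=7,fy=6.6,interpolation=cv2.INTER_CUBIC))
E
```

```text
t 8.25 tcp [ 0.4521 -0.1172  0.0209] yaw 91.02 z [-0.0045  0.0018 -1.    ] w 0.0855 F [ 0.7 -1.7 -0.3] M [0.018 0.009 0.04 ] q7 0.66
linear [0.0, 0.0014, -0.0021] dr [-0.26, -0.11, 0.02]
```

View pics/s7c.png

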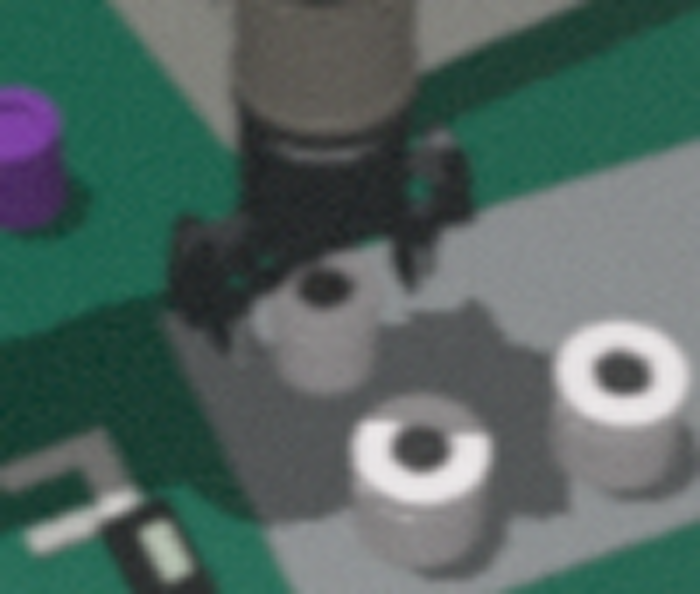

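The fingers straddle sleeve A (rim at crop (325,290)). I'll close on it.

Request:
{"fn": "drive_tool", "kwargs": {
  "commands": [
    {"linear": [0,0.001,-0.001],"dr": [-0.2,0,0],"jaw": 0.3},
    {"linear": [0,0,0],"dr": [0,0,0],"jaw": 0.6},
    {"linear": [0,0,0],"dr": [0,0,0],"jaw": 0.6},
    {"linear": [0,0,0],"dr": [0,0,0],"jaw": 0.6}
  ],
  "force": 40
}}

```text
clock: 8.8
tcp_pos: [0.4543, -0.1175, 0.0235]
orientation: [2.202, 2.241, 0.004]
contact_force: [-0.1, -0.7, -2.2]
grip_width: 0.0491
```

```bash
python3 - <<'E'
from h import *
plan([.4535,-.1172,.023],down(91))
E
```

```text
t 8.80 tcp [ 0.4543 -0.1175  0.0235] yaw 91.01 z [ 0.0021  0.0016 -1.    ] w 0.0491 F [-0.1 -0.7 -2.2] M [ 0.006  0.028 -0.004] q7 0.66
linear [0.0003, -0.0008, 0.0005] dr [0.12, -0.09, 0.01]
```

Width is 49 mm, so it's a 50 mm sleeve. I'll lift it and carry it to the bore.

Request:
{"fn": "drive_tool", "kwargs": {
  "commands": [
    {"linear": [0,0,-0.03],"dr": [0,0,0],"jaw": 0.6},
    {"linear": [0,0,-0.05],"dr": [0,0,0],"jaw": 0.6},
    {"linear": [0,0,-0.055],"dr": [0,0,0],"jaw": 0.6},
    {"linear": [0,0,-0.055],"dr": [0,0,0],"jaw": 0.6},
    {"linear": [0,0,-0.05],"dr": [0,0,0],"jaw": 0.6},
    {"linear": [0.02,0.005,-0.03],"dr": [0,0,0],"jaw": 0.6},
    {"linear": [0.045,0.015,0],"dr": [0,0,0],"jaw": 0.6},
    {"linear": [0.045,0.015,0],"dr": [0,0,0],"jaw": 0.6}
  ]
}}

```text
clock: 9.8
tcp_pos: [0.4856, -0.0082, 0.3021]
orientation: [-2.209, -2.228, -0.007]
contact_force: [0.0, -1.3, -2.0]
grip_width: 0.0492
```

```bash
python3 - <<'E'
from h import *
plan([.5242,.112,.26],down(93))
E
```

```text
t 9.80 tcp [ 0.4856 -0.0082  0.3021] yaw 90.48 z [ 0.0004  0.0063 -1.    ] w 0.0492 F [ 0.  -1.3 -2. ] M [-0.068 -0.029 -0.056] q7 -0.00
linear [0.0399, 0.0132, 0.0143] dr [0.01, -0.12, -0.84]
linear [0.0397, 0.0138, 0.0142] dr [0.01, -0.12, -0.84]
linear [0.0395, 0.0144, 0.0141] dr [0.01, -0.12, -0.84]
```

Request:
{"fn": "drive_tool", "kwargs": {
  "commands": [
    {"linear": [0.04,0.0135,0],"dr": [0,0,-0.8],"jaw": 0.6},
    {"linear": [0.04,0.0135,0.005],"dr": [0,0,-0.8],"jaw": 0.6},
    {"linear": [0.028,0.0135,0.01],"dr": [0,0,-0.8],"jaw": 0.6},
    {"linear": [0,0,0],"dr": [0,0,0],"jaw": 0.6},
    {"linear": [0,0,0],"dr": [0,0,0],"jaw": 0.6}
  ]
}}

```text
clock: 10.42
tcp_pos: [0.5231, 0.1077, 0.2864]
orientation: [-2.153, -2.28, -0.006]
contact_force: [0.4, -0.8, -2.0]
grip_width: 0.0491
```

```bash
python3 - <<'E'
from h import *
plan([.5242,.112,.24],down(93))
E
```

```text
t 10.43 tcp [0.5231 0.1077 0.2864] yaw 93.28 z [-0.0017  0.007  -1.    ] w 0.0491 F [ 0.4 -0.8 -2. ] M [-0.029  0.058  0.047] q7 -0.09
linear [0.0039, 0.0014, 0.0465] dr [-0.07, -0.41, 0.28]
```

Request:
{"fn": "drive_tool", "kwargs": {
  "commands": [
    {"linear": [0.004,0.001,0.03],"dr": [0,-0.4,0.2],"jaw": 0.6},
    {"linear": [0,0,0.03],"dr": [0,0,0],"jaw": 0.6},
    {"linear": [0,0,0.01],"dr": [0,0,0],"jaw": 0.6},
    {"linear": [0,0,0],"dr": [0,0,0],"jaw": 0.6}
  ]
}}

```text
clock: 10.92
tcp_pos: [0.5239, 0.1079, 0.217]
orientation: [-2.168, -2.273, -0.003]
contact_force: [0.5, -1.1, -2.0]
grip_width: 0.0488
```

```bash
python3 - <<'E'
from h import *
plan([.5242,.112,.21],down(93))
s=grab("side","s8");t=grab("top","t8")
cv2.imwrite('pics/s8c.png',cv2.resize(s[120:190,260:350],None,fx=8,fy=8,interpolation=cv2.INTER_CUBIC))
cv2.imwrite('pics/t8c.png',cv2.resize(t[130:210,230:330],None,fx=7,fy=7,interpolation=cv2.INTER_CUBIC))
E
```

```text
t 10.93 tcp [0.5239 0.1079 0.217 ] yaw 92.70 z [ 0.0013  0.0017 -1.    ] w 0.0488 F [ 0.5 -1.1 -2. ] M [-0.02   0.048 -0.007] q7 -0.04
linear [0.004, 0.0004, 0.007] dr [0.08, -0.1, -0.3]
```

View pics/s8c.png

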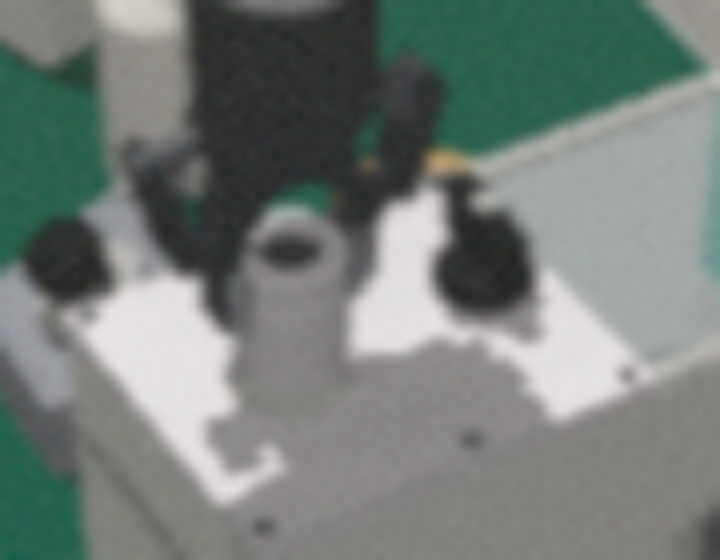

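View pics/t8c.png

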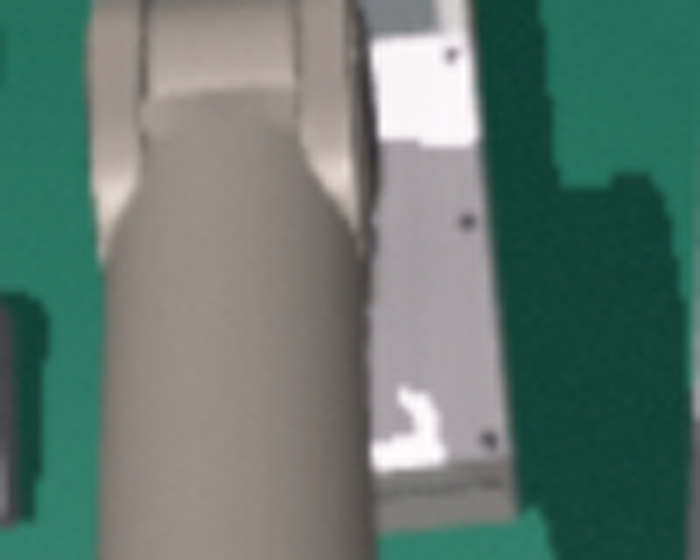

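```bash
python3 - <<'E'
from h import *
# the sleeve seen now vs the bore in side cam, and sleeve at start seen in side cam vs world grasp
print("now",plane("side",(296.9,151.),.2535),"tcp .5239 .1079")
print("start",plane("side",(305.9,243.),.0605),"grasp .4543 -.1175")
print("bore side",plane("side",(295.64,166.29),.18),"top",plane("top",(273.71,177.45),.18))
print("sleeve start top",plane("top",(343.9,205.1),.0605))
# bore recheck from t4 image
t=cv2.imread('pics/t4.png');g=cv2.cvtColor(t,cv2.COLOR_BGR2GRAY)[162:192,260:290]
g=cv2.resize(g,None,fx=8,fy=8,interpolation=cv2.INTER_CUBIC);m=(g<140).astype(np.uint8)
c=max(cv2.findContours(m,cv2.RETR_EXTERNAL,cv2.CHAIN_APPROX_NONE)[0],key=cv2.contourArea);e=cv2.fitEllipse(c);u=(np.array(e[0])+.5)/8-.5+[260,162];print(u,plane("top",u,.18))
E
```

```text
now [0.5256 0.0995 0.2535] tcp .5239 .1079
start [ 0.4517 -0.122   0.0605] grasp .4543 -.1175
bore side [0.5235 0.1079 0.18  ] top [0.5241 0.1125 0.18  ]
sleeve start top [ 0.453  -0.1172  0.0605]
[273.7155 177.4508] [0.5241 0.1124 0.18  ]
```

Request:
{"fn": "drive_tool", "kwargs": {
  "commands": [
    {"linear": [0.0042,0.0005,0.004],"dr": [0,-0.1,0],"jaw": 0.6},
    {"linear": [0,0,0],"dr": [0,0,0],"jaw": 0.6},
    {"linear": [0,0,0],"dr": [0,0,0],"jaw": 0.6}
  ]
}}

```text
clock: 11.4
tcp_pos: [0.5262, 0.1132, 0.2156]
orientation: [2.166, 2.272, 0.01]
contact_force: [0.3, -0.2, -1.9]
grip_width: 0.0489
```

```bash
python3 - <<'E'
from h import *
plan([.5242,.112,.21],down(93))
E
```

```text
t 11.40 tcp [0.5262 0.1132 0.2156] yaw 92.73 z [ 0.0063  0.0025 -1.    ] w 0.0489 F [ 0.3 -0.2 -1.9] M [0.016 0.069 0.002] q7 -0.05
linear [-0.0011, -0.0021, 0.0056] dr [0.37, -0.12, -0.27]
```

Request:
{"fn": "drive_tool", "kwargs": {
  "commands": [
    {"linear": [-0.001,-0.002,0.004],"dr": [0.3,-0.1,0],"jaw": 0.6},
    {"linear": [0,0,0.003],"dr": [0,0,0],"jaw": 0.6},
    {"linear": [0,0,0],"dr": [0,0,0],"jaw": 0.6}
  ]
}}

```text
clock: 11.78
tcp_pos: [0.5241, 0.1121, 0.2082]
orientation: [2.167, 2.274, 0.001]
contact_force: [-0.7, -0.7, -1.9]
grip_width: 0.0489
```

```bash
python3 - <<'E'
from h import *
plan([.5242,.112,.197],down(93))
s=grab("side","s9")
cv2.imwrite('pics/s9c.png',cv2.resize(s[120:190,260:350],None,fx=8,fy=8,interpolation=cv2.INTER_CUBIC))
E
```

```text
t 11.78 tcp [0.5241 0.1121 0.2082] yaw 92.74 z [ 0.0008  0.0004 -1.    ] w 0.0489 F [-0.7 -0.7 -1.9] M [ 0.011  0.007 -0.031] q7 -0.04
linear [-0.0001, 0.0001, 0.0112] dr [0.05, -0.02, -0.26]
```

View pics/s9c.png

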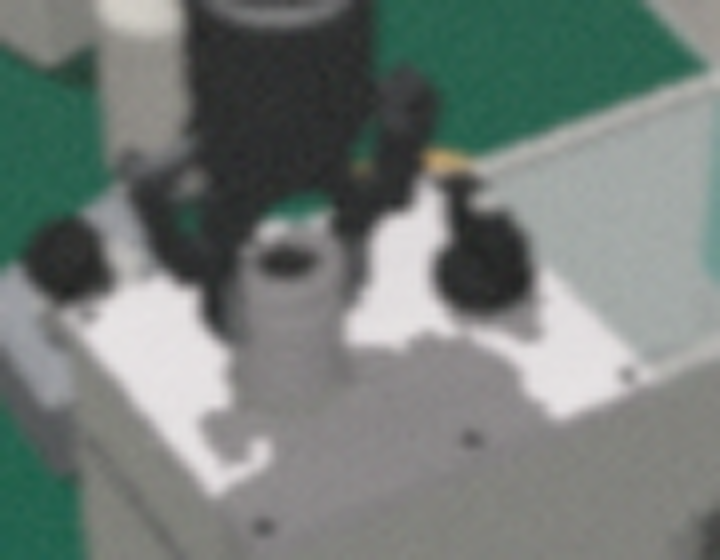

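The sleeve is lined up over the bore: its axis is near column 291 of the crop and the bore near 289. Lowering slowly.

Request:
{"fn": "drive_tool", "kwargs": {
  "commands": [
    {"linear": [0,0,0.003],"dr": [0,0,0],"jaw": 0.6},
    {"linear": [0,0,0.003],"dr": [0,0,0],"jaw": 0.6},
    {"linear": [0,0,0.003],"dr": [0,0,0],"jaw": 0.6}
  ]
}}

```text
clock: 12.2
tcp_pos: [0.5243, 0.1121, 0.1989]
orientation: [2.167, 2.273, 0.002]
contact_force: [0.1, 0.2, -1.9]
grip_width: 0.0492
```

```bash
python3 - <<'E'
from h import *
plan([.5242,.112,.194],down(93))
E
```

```text
t 12.20 tcp [0.5243 0.1121 0.1989] yaw 92.73 z [ 0.0013  0.0006 -1.    ] w 0.0492 F [ 0.1  0.2 -1.9] M [ 0.01   0.015 -0.021] q7 -0.03
linear [-0.0001, -0.0002, 0.0049] dr [0.08, -0.03, -0.27]
```

Request:
{"fn": "drive_tool", "kwargs": {
  "commands": [
    {"linear": [0,0,0.003],"dr": [0,0,0],"jaw": 0.6},
    {"linear": [0,0,0.003],"dr": [0,0,0],"jaw": 0.6},
    {"linear": [0,0,0],"dr": [0,0,0],"jaw": 0.6}
  ]
}}

```text
clock: 12.58
tcp_pos: [0.5242, 0.1121, 0.1921]
orientation: [2.168, 2.273, 0.001]
contact_force: [-0.2, -0.6, -1.6]
grip_width: 0.0492
```

```bash
python3 - <<'E'
from h import *
plan([.5242,.112,.194],down(93))
E
```

```text
t 12.57 tcp [0.5242 0.1121 0.1921] yaw 92.73 z [ 0.0007  0.0002 -1.    ] w 0.0492 F [-0.2 -0.6 -1.6] M [ 0.023  0.013 -0.004] q7 -0.02
linear [-0.0001, 0.0, -0.0019] dr [0.04, -0.01, -0.27]
```

Request:
{"fn": "drive_tool", "kwargs": {
  "commands": [
    {"linear": [0,0,0],"dr": [0,0,0],"jaw": 0.15},
    {"linear": [0,0,0],"dr": [0,0,0],"jaw": 0.15},
    {"linear": [0,0,0],"dr": [0,0,0],"jaw": 0.15},
    {"linear": [0,0,-0.04],"dr": [0,0,0],"jaw": 0.1},
    {"linear": [0,0,-0.055],"dr": [0,0,0],"jaw": 0},
    {"linear": [-0.02,-0.01,-0.02],"dr": [0,0,0],"jaw": 0}
  ]
}}

```text
clock: 13.32
tcp_pos: [0.5151, 0.0927, 0.3098]
orientation: [2.165, 2.276, -0.002]
contact_force: [-0.3, -0.2, 0.1]
grip_width: 0.085
```

```bash
python3 - <<'E'
from h import *
state()
s=grab("side","s10");t=grab("top","t10")
cv2.imwrite('pics/s10c.png',cv2.resize(s[130:280,260:400],None,fx=4,fy=4,interpolation=cv2.INTER_CUBIC))
E
```

```text
t 13.32 tcp [0.5151 0.0927 0.3098] yaw 92.87 z [-0.0003 -0.0015 -1.    ] w 0.0850 F [-0.3 -0.2  0.1] M [-0.065  0.011 -0.   ] q7 -0.11
```

View pics/s10c.png

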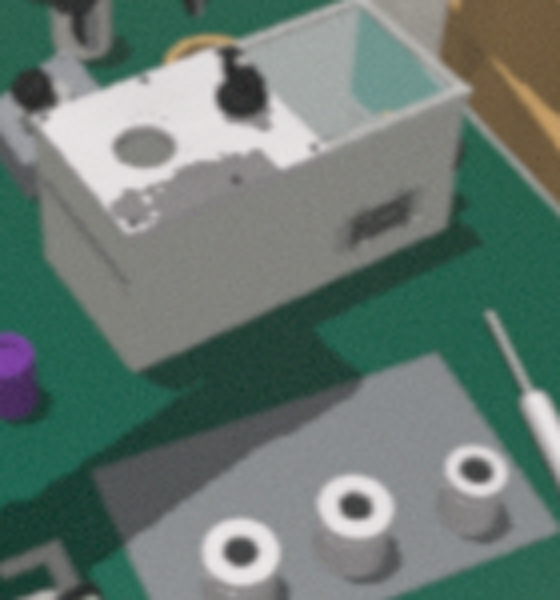

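View pics/t10.png

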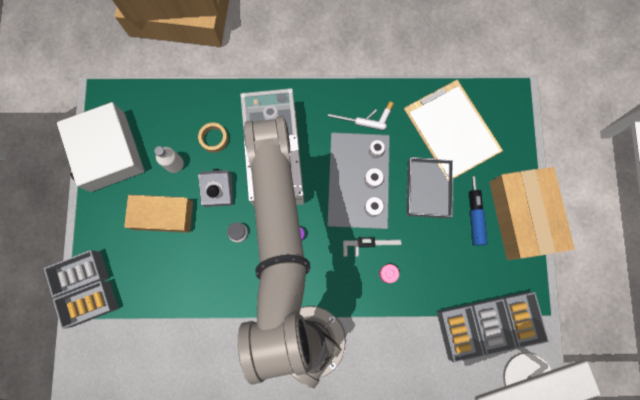

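The bore and plate are empty, and a sleeve ring shows through the window at top view (270,112). Next is sleeve D, 50 mm, at (377,147).

```bash
python3 - <<'E'
from h import *
T=cv2.imread('pics/t10.png')
for c in blobs(T,(0,0,195),(180,60,255),(340,130,392,228)):
    e=cv2.fitEllipse(c);print(e[0],e[1],plane("top",e[0],.06))
plan([.6588,-.2354,.24],down(45))
E
```

```text
(374.0262145996094, 205.49850463867188) (16.5963191986084, 17.565773010253906) [ 0.4513 -0.2199  0.06  ]
(374.0362243652344, 176.40911865234375) (16.542692184448242, 17.07618522644043) [ 0.5527 -0.2226  0.06  ]
(376.95343017578125, 146.57443237304688) (13.324468612670898, 13.815043449401855) [ 0.659  -0.2355  0.06  ]
t 13.43 tcp [0.5145 0.0893 0.3093] yaw 92.55 z [-0.0005 -0.0009 -1.    ] w 0.0857 F [-0.4 -0.6 -0.1] M [ 0.039 -0.045  0.013] q7 -0.11
linear [-0.0473, 0.0185, 0.0099] dr [-0.0, 0.01, 6.79]
linear [-0.0447, 0.024, 0.0099] dr [-0.0, 0.01, 6.79]
linear [-0.0416, 0.0291, 0.0099] dr [-0.0, 0.01, 6.79]
linear [-0.0378, 0.0338, 0.0099] dr [-0.0, 0.01, 6.79]
linear [-0.0336, 0.0381, 0.0099] dr [-0.0, 0.01, 6.79]
linear [-0.0288, 0.0418, 0.0099] dr [-0.0, 0.01, 6.79]
linear [-0.0237, 0.0449, 0.0099] dr [-0.0, 0.01, 6.79]
```

Request:
{"fn": "drive_tool", "kwargs": {
  "commands": [
    {"linear": [-0.0473,0.0185,0],"dr": [0,0,6.8],"jaw": 0},
    {"linear": [-0.0447,0.024,0],"dr": [0,0,6.8],"jaw": 0},
    {"linear": [-0.0416,0.029,0],"dr": [0,0,6.8],"jaw": 0},
    {"linear": [-0.0378,0.0338,0],"dr": [0,0,6.8],"jaw": 0},
    {"linear": [-0.0336,0.038,0.02],"dr": [0,0,6.8],"jaw": 0},
    {"linear": [-0.0288,0.0418,0.03],"dr": [0,0,6.8],"jaw": 0},
    {"linear": [-0.0237,0.0449,0.04],"dr": [0,0,6.8],"jaw": 0},
    {"linear": [0,0,0.02],"dr": [0,0,0],"jaw": 0}
  ]
}}

```text
clock: 14.42
tcp_pos: [0.6615, -0.2343, 0.1876]
orientation: [-2.908, -1.177, 0.006]
contact_force: [-0.5, 0.1, -0.1]
grip_width: 0.0857
```

```bash
python3 - <<'E'
from h import *
plan([.659,-.2355,.11],down(45))
E
```

```text
t 14.43 tcp [ 0.6615 -0.2343  0.1876] yaw 44.05 z [-0.0051  0.0026 -1.    ] w 0.0857 F [-0.5  0.1 -0.1] M [0.021 0.031 0.037] q7 -0.11
linear [-0.0012, -0.0002, 0.0388] dr [-0.16, 0.05, -0.47]
linear [-0.0013, -0.0003, 0.0388] dr [-0.16, 0.05, -0.47]
```

Request:
{"fn": "drive_tool", "kwargs": {
  "commands": [
    {"linear": [-0.0025,-0.001,0.03],"dr": [-0.2,0,-0.5],"jaw": 0},
    {"linear": [0,0,0.035],"dr": [0,0,0],"jaw": 0},
    {"linear": [0,0,0.02],"dr": [0,0,0],"jaw": 0},
    {"linear": [0,0,0],"dr": [0,0,0],"jaw": 0}
  ]
}}

```text
clock: 14.92
tcp_pos: [0.6576, -0.2304, 0.0935]
orientation: [-2.898, -1.195, 0.01]
contact_force: [-0.8, -0.4, 0.1]
grip_width: 0.0853
```

```bash
python3 - <<'E'
from h import *
plan([.659,-.2355,.023],down(45))
s=grab("side","s11")
cv2.imwrite('pics/s11c.png',cv2.resize(s[170:290,320:440],None,fx=5,fy=5,interpolation=cv2.INTER_CUBIC))
E
```

```text
t 14.93 tcp [ 0.6576 -0.2304  0.0935] yaw 44.81 z [-0.0088  0.004  -1.    ] w 0.0853 F [-0.8 -0.4  0.1] M [-0.018 -0.004 -0.03 ] q7 -0.05
linear [-0.0012, 0.0026, 0.0352] dr [-0.26, 0.1, -0.1]
linear [-0.0012, 0.0025, 0.0352] dr [-0.26, 0.1, -0.1]
```

View pics/s11c.png

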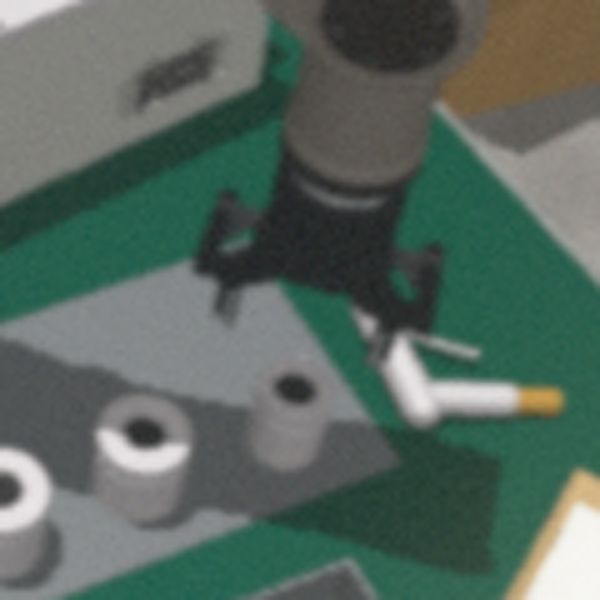

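The gripper is over sleeve D (rim at crop (295,388)). The air gun is close to the right finger, so I'll check its position.

```bash
python3 - <<'E'
from h import *
for p in[(404,252),(400,246),(394,234)]: print(plane("side",p,.015))
# top view gun from first image (unoccluded)
t=cv2.imread('pics/top0.png')
for c in blobs(t,(0,0,170),(180,70,255),(325,95,395,131)): 
    print([plane("top",q,.015)[:2].round(3).tolist() for q in cv2.boxPoints(cv2.minAreaRect(c))], cv2.contourArea(c))
E
```

```text
[ 0.7464 -0.2697  0.015 ]
[ 0.7488 -0.2436  0.015 ]
[ 0.7602 -0.1922  0.015 ]
[[0.776, -0.162], [0.819, -0.286], [0.755, -0.305], [0.712, -0.182]] 207.5
```

Request:
{"fn": "drive_tool", "kwargs": {
  "commands": [
    {"linear": [-0.0024,0.004,0.02],"dr": [-0.3,0.1,0],"jaw": 0},
    {"linear": [0,0.001,0.022],"dr": [-0.2,0.1,0],"jaw": 0},
    {"linear": [0,0,0.02],"dr": [0,0,0],"jaw": 0},
    {"linear": [0,0,0],"dr": [0,0,0],"jaw": 0}
  ]
}}

```text
clock: 15.48
tcp_pos: [0.6626, -0.237, 0.0324]
orientation: [2.899, 1.197, 0.01]
contact_force: [0.9, 0.3, -0.7]
grip_width: 0.0852
```

```bash
python3 - <<'E'
from h import *
plan([.659,-.2355,.023],down(45))
E
```

```text
t 15.47 tcp [ 0.6626 -0.237   0.0324] yaw 44.87 z [ 0.008  -0.0022 -1.    ] w 0.0852 F [ 0.9  0.3 -0.7] M [ 0.027 -0.042 -0.021] q7 0.00
linear [-0.0016, -0.0036, 0.0093] dr [0.41, -0.24, -0.13]
```

Request:
{"fn": "drive_tool", "kwargs": {
  "commands": [
    {"linear": [-0.0016,-0.0034,0.009],"dr": [0.4,-0.2,0],"jaw": 0.1},
    {"linear": [0,0,0],"dr": [0,0,0],"jaw": 0.6},
    {"linear": [0,0,0],"dr": [0,0,0],"jaw": 0.6},
    {"linear": [0,0,0],"dr": [0,0,0],"jaw": 0.6},
    {"linear": [0,0,0],"dr": [0,0,0],"jaw": 0.6}
  ]
}}

```text
clock: 16.1
tcp_pos: [0.6601, -0.2364, 0.0248]
orientation: [2.902, 1.198, 0.004]
contact_force: [-0.5, -1.3, -1.7]
grip_width: 0.0492
```

```bash
python3 - <<'E'
from h import *
state()
E
```

```text
t 16.10 tcp [ 0.6601 -0.2364  0.0248] yaw 44.86 z [ 0.003  -0.0005 -1.    ] w 0.0492 F [-0.5 -1.3 -1.7] M [-0.045 -0.001 -0.048] q7 0.00
```

Request:
{"fn": "drive_tool", "kwargs": {
  "commands": [
    {"linear": [0,0,-0.03],"dr": [0,0,0],"jaw": 0.6},
    {"linear": [0,0,-0.05],"dr": [0,0,0],"jaw": 0.6},
    {"linear": [0,0,-0.06],"dr": [0,0,0],"jaw": 0.6},
    {"linear": [0,0,-0.06],"dr": [0,0,0],"jaw": 0.6},
    {"linear": [0.01,-0.02,-0.055],"dr": [0,0,0],"jaw": 0.6},
    {"linear": [0.022,-0.048,-0.02],"dr": [0,0,0],"jaw": 0.6},
    {"linear": [0.022,-0.05,0],"dr": [0,0,0],"jaw": 0.6},
    {"linear": [0.022,-0.05,0],"dr": [0,0,0],"jaw": 0.6}
  ]
}}

```text
clock: 17.1
tcp_pos: [0.5928, -0.0639, 0.3075]
orientation: [2.909, 1.185, 0.002]
contact_force: [0.2, 0.9, -1.9]
grip_width: 0.0489
```

```bash
python3 - <<'E'
from h import *
plan([.5242,.112,.29],down(50))
E
```

```text
t 17.10 tcp [ 0.5928 -0.0639  0.3075] yaw 44.34 z [ 0.0014 -0.     -1.    ] w 0.0489 F [ 0.2  0.9 -1.9] M [ 0.096 -0.061  0.015] q7 -0.44
linear [0.0185, -0.0434, 0.0043] dr [0.01, -0.01, -1.41]
linear [0.0195, -0.043, 0.0044] dr [0.01, -0.01, -1.41]
linear [0.0206, -0.0425, 0.0044] dr [0.01, -0.01, -1.41]
linear [0.0216, -0.0419, 0.0044] dr [0.01, -0.01, -1.41]
```

Request:
{"fn": "drive_tool", "kwargs": {
  "commands": [
    {"linear": [0.0185,-0.0434,0],"dr": [0,0,-1.4],"jaw": 0.6},
    {"linear": [0.0195,-0.043,0],"dr": [0,0,-1.4],"jaw": 0.6},
    {"linear": [0.02,-0.042,0],"dr": [0,0,-1.4],"jaw": 0.6},
    {"linear": [0.016,-0.032,0],"dr": [0,0,-1.4],"jaw": 0.6},
    {"linear": [0,0,0.02],"dr": [0,0,0],"jaw": 0.6},
    {"linear": [0,0,0],"dr": [0,0,0],"jaw": 0.6}
  ]
}}

```text
clock: 17.85
tcp_pos: [0.5216, 0.1115, 0.2867]
orientation: [-2.835, -1.341, -0.002]
contact_force: [0.4, -1.1, -1.1]
grip_width: 0.0492
```

```bash
python3 - <<'E'
from h import *
plan([.5242,.112,.22],down(50))
E
```

```text
t 17.85 tcp [0.5216 0.1115 0.2867] yaw 50.65 z [-0.0011  0.0055 -1.    ] w 0.0492 F [ 0.4 -1.1 -1.1] M [-0.024  0.013 -0.097] q7 -0.72
linear [0.0009, 0.001, 0.0333] dr [-0.12, -0.1, 0.32]
linear [0.001, 0.0009, 0.0333] dr [-0.12, -0.1, 0.32]
```

Request:
{"fn": "drive_tool", "kwargs": {
  "commands": [
    {"linear": [0.002,0.002,0.03],"dr": [0,-0.2,0],"jaw": 0.6},
    {"linear": [0,0,0.027],"dr": [0,0,0],"jaw": 0.6},
    {"linear": [0,0,0.01],"dr": [0,0,0],"jaw": 0.6},
    {"linear": [0,0,0],"dr": [0,0,0],"jaw": 0.6},
    {"linear": [0,0,0],"dr": [0,0,0],"jaw": 0.6}
  ]
}}

```text
clock: 18.48
tcp_pos: [0.5275, 0.1099, 0.2224]
orientation: [-2.84, -1.336, -0.007]
contact_force: [-0.5, 0.5, -2.8]
grip_width: 0.0492
```

```bash
python3 - <<'E'
from h import *
plan([.5242,.112,.21],down(50))
E
```

```text
t 18.48 tcp [0.5275 0.1099 0.2224] yaw 50.38 z [ 0.0023  0.0049 -1.    ] w 0.0492 F [-0.5  0.5 -2.8] M [0.024 0.005 0.021] q7 -0.64
linear [-0.0006, -0.0039, 0.0124] dr [-0.08, -0.3, 0.38]
```

Request:
{"fn": "drive_tool", "kwargs": {
  "commands": [
    {"linear": [-0.0006,-0.0039,0.006],"dr": [0,-0.3,0.2],"jaw": 0.6},
    {"linear": [0,0,0.004],"dr": [0,0,0],"jaw": 0.6},
    {"linear": [0,0,0],"dr": [0,0,0],"jaw": 0.6}
  ]
}}

```text
clock: 18.85
tcp_pos: [0.5247, 0.1125, 0.2133]
orientation: [-2.844, -1.332, -0.003]
contact_force: [-0.5, -0.5, -1.2]
grip_width: 0.049
```

```bash
python3 - <<'E'
from h import *
plan([.5242,.112,.194],down(50))
E
```

```text
t 18.85 tcp [0.5247 0.1125 0.2133] yaw 50.19 z [ 0.0009  0.0022 -1.    ] w 0.0490 F [-0.5 -0.5 -1.2] M [-0.015 -0.028  0.027] q7 -0.64
linear [-0.0008, -0.0001, 0.0193] dr [-0.04, -0.13, 0.19]
```

Contact is expected at TCP z of about 0.2045 if it is misaligned.

Request:
{"fn": "drive_tool", "kwargs": {
  "commands": [
    {"linear": [-0.0007,0,0.004],"dr": [0,-0.1,0],"jaw": 0.6},
    {"linear": [0,0,0.004],"dr": [0,0,0],"jaw": 0.6},
    {"linear": [0,0,0.003],"dr": [0,0,0],"jaw": 0.6},
    {"linear": [0,0,0.003],"dr": [0,0,0],"jaw": 0.6}
  ]
}}

```text
clock: 19.35
tcp_pos: [0.5244, 0.112, 0.1985]
orientation: [-2.844, -1.332, -0.001]
contact_force: [-0.2, 0.9, -2.0]
grip_width: 0.0491
```

```bash
python3 - <<'E'
from h import *
plan([.5242,.112,.194],down(50))
E
```

```text
t 19.35 tcp [0.5244 0.112  0.1985] yaw 50.20 z [-0.      0.0008 -1.    ] w 0.0491 F [-0.2  0.9 -2. ] M [-0.017  0.047 -0.034] q7 -0.62
linear [-0.0002, -0.0001, 0.0045] dr [-0.03, -0.03, 0.2]
```

In freely by 6 mm. I'll go a bit deeper and release.

Request:
{"fn": "drive_tool", "kwargs": {
  "commands": [
    {"linear": [0,0,0.003],"dr": [0,0,0],"jaw": 0.6},
    {"linear": [0,0,0.003],"dr": [0,0,0],"jaw": 0.6},
    {"linear": [0,0,0],"dr": [0,0,0],"jaw": 0.6},
    {"linear": [0,0,0],"dr": [0,0,0],"jaw": 0.15},
    {"linear": [0,0,0],"dr": [0,0,0],"jaw": 0.15},
    {"linear": [0,0,0],"dr": [0,0,0],"jaw": 0.15},
    {"linear": [0,0,-0.04],"dr": [0,0,0],"jaw": 0.1},
    {"linear": [0,0,-0.055],"dr": [0,0,0],"jaw": 0}
  ]
}}

```text
clock: 20.35
tcp_pos: [0.5227, 0.1118, 0.2865]
orientation: [2.845, 1.332, -0.01]
contact_force: [0.5, 0.9, 0.7]
grip_width: 0.0854
```

```bash
python3 - <<'E'
from h import *
s=grab("side","s12");t=grab("top","t12")
cv2.imwrite('pics/s12c.png',cv2.resize(s[110:290,250:400],None,fx=4,fy=3.3,interpolation=cv2.INTER_CUBIC))
cv2.imwrite('pics/t12c.png',cv2.resize(t[80:240,230:400],None,fx=3.7,fy=3.7,interpolation=cv2.INTER_CUBIC))
for c in blobs(t,(0,0,195),(180,60,255),(340,130,392,228)):
    e=cv2.fitEllipse(c);print(e[0],e[1],plane("top",e[0],.06))
plan([.5527,-.2226,.3],down(0))
E
```

```text
(374.0374755859375, 205.4645233154297) (16.609914779663086, 17.624038696289062) [ 0.4514 -0.22    0.06  ]
(374.0362243652344, 176.40911865234375) (16.542692184448242, 17.07618522644043) [ 0.5527 -0.2226  0.06  ]
t 20.45 tcp [0.5266 0.1118 0.2912] yaw 50.16 z [ 0.0045  0.0022 -1.    ] w 0.0854 F [-0.8  0.6  0.9] M [-0.014 -0.013  0.012] q7 -0.73
linear [-0.0343, 0.0335, -0.0013] dr [-0.0, -0.04, 7.17]
linear [-0.0298, 0.0375, -0.0013] dr [-0.0, -0.04, 7.17]
linear [-0.0249, 0.0409, -0.0013] dr [-0.0, -0.04, 7.17]
linear [-0.0196, 0.0437, -0.0013] dr [-0.0, -0.04, 7.17]
linear [-0.014, 0.0458, -0.0013] dr [-0.0, -0.04, 7.17]
linear [-0.0082, 0.0472, -0.0013] dr [-0.0, -0.04, 7.17]
linear [-0.0023, 0.0479, -0.0013] dr [-0.0, -0.04, 7.17]
```

View pics/s12c.png

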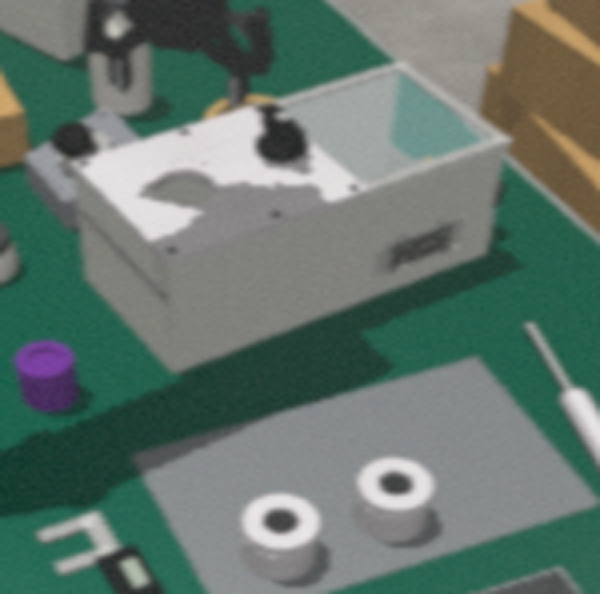

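View pics/t12c.png

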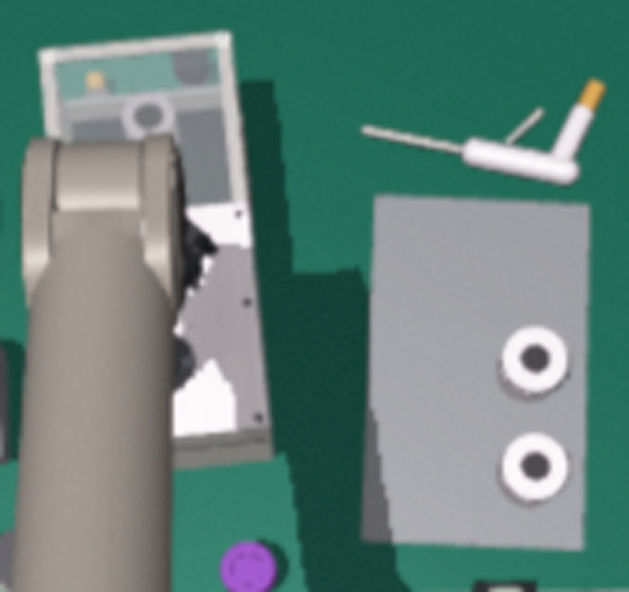

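The plate is empty again, and one ring is visible through the window at crop (150,115). Next is the 60 mm sleeve C at (374,176).

Request:
{"fn": "drive_tool", "kwargs": {
  "commands": [
    {"linear": [-0.0343,0.0335,0],"dr": [0,0,7.2],"jaw": 0},
    {"linear": [-0.0298,0.0375,0],"dr": [0,0,7.2],"jaw": 0},
    {"linear": [-0.0249,0.0409,0],"dr": [0,0,7.2],"jaw": 0},
    {"linear": [-0.0196,0.0437,0],"dr": [0,0,7.2],"jaw": 0},
    {"linear": [-0.014,0.0458,0.02],"dr": [0,0,7.2],"jaw": 0},
    {"linear": [-0.0082,0.0472,0.03],"dr": [0,0,7.2],"jaw": 0},
    {"linear": [-0.0023,0.0479,0.04],"dr": [0,0,7.2],"jaw": 0},
    {"linear": [0,0,0.02],"dr": [0,0,0],"jaw": 0}
  ]
}}

```text
clock: 21.45
tcp_pos: [0.5542, -0.2288, 0.1788]
orientation: [-3.137, 0.039, -0.019]
contact_force: [0.8, 1.0, 0.3]
grip_width: 0.0856
```

```bash
python3 - <<'E'
from h import *
plan([.5527,-.2226,.1],down(0))
E
```

```text
t 21.45 tcp [ 0.5542 -0.2288  0.1788] yaw -1.43 z [ 0.0119  0.0037 -0.9999] w 0.0856 F [0.8 1.  0.3] M [0.012 0.016 0.004] q7 -0.73
linear [-0.0013, -0.0029, 0.0394] dr [-0.11, -0.34, -0.71]
linear [-0.001, -0.003, 0.0394] dr [-0.11, -0.34, -0.71]
```

Request:
{"fn": "drive_tool", "kwargs": {
  "commands": [
    {"linear": [-0.002,-0.006,0.03],"dr": [-0.1,-0.6,-1],"jaw": 0},
    {"linear": [0,0,0.03],"dr": [0,0,0],"jaw": 0},
    {"linear": [0,0,0.02],"dr": [0,0,0],"jaw": 0},
    {"linear": [0,0,0],"dr": [0,0,0],"jaw": 0}
  ]
}}

```text
clock: 21.95
tcp_pos: [0.5529, -0.2195, 0.0941]
orientation: [-3.137, 0.004, 0.002]
contact_force: [-1.1, 0.1, -0.4]
grip_width: 0.0853
```

```bash
python3 - <<'E'
from h import *
plan([.5527,-.2226,.025],down(0))
s=grab("side","s13")
cv2.imwrite('pics/s13c.png',cv2.resize(s[190:290,290:410],None,fx=6,fy=6,interpolation=cv2.INTER_CUBIC))
E
```

```text
t 21.95 tcp [ 0.5529 -0.2195  0.0941] yaw -0.15 z [-0.0011  0.0044 -1.    ] w 0.0853 F [-1.1  0.1 -0.4] M [ 0.003  0.022 -0.035] q7 -0.65
linear [-0.0001, 0.0017, 0.0346] dr [-0.12, 0.03, -0.07]
linear [-0.0001, 0.0016, 0.0346] dr [-0.12, 0.03, -0.07]
```

View pics/s13c.png

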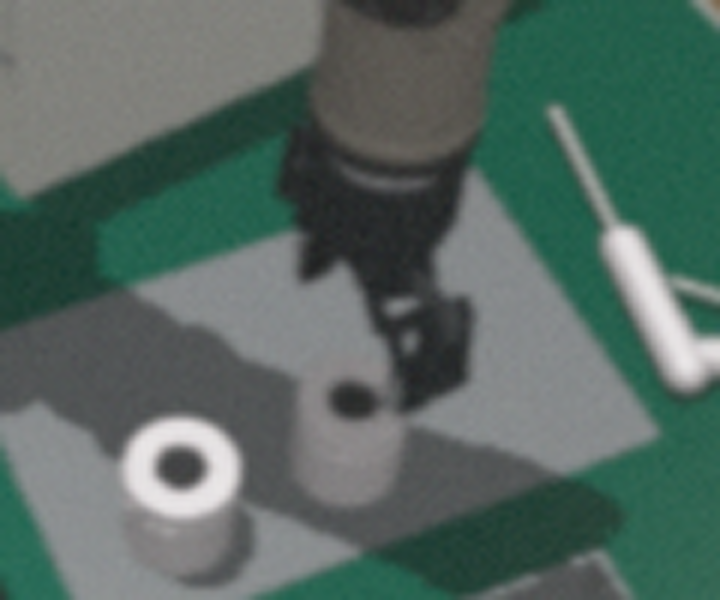

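The gripper is over C (hole at crop (352,402)) with nothing near the fingers. I'll descend and grip.

Request:
{"fn": "drive_tool", "kwargs": {
  "commands": [
    {"linear": [0,0.002,0.022],"dr": [0,0,0],"jaw": 0},
    {"linear": [0,0.001,0.022],"dr": [0,0,0],"jaw": 0},
    {"linear": [0,0,0.018],"dr": [0,0,0],"jaw": 0},
    {"linear": [0,0,0],"dr": [0,0,0],"jaw": 0}
  ]
}}

```text
clock: 22.5
tcp_pos: [0.5551, -0.2229, 0.0309]
orientation: [-3.138, 0.002, -0.006]
contact_force: [-0.5, -0.2, 0.1]
grip_width: 0.0854
```

```bash
python3 - <<'E'
from h import *
plan([.5527,-.2226,.025],down(0))
E
```

```text
t 22.50 tcp [ 0.5551 -0.2229  0.0309] yaw -0.09 z [ 0.0035  0.0034 -1.    ] w 0.0854 F [-0.5 -0.2  0.1] M [-0.014  0.028 -0.007] q7 -0.58
linear [-0.0025, -0.0003, 0.0058] dr [-0.19, -0.2, -0.09]
```

Request:
{"fn": "drive_tool", "kwargs": {
  "commands": [
    {"linear": [-0.0025,0,0.006],"dr": [0,0,0],"jaw": 0.1},
    {"linear": [0,0,0],"dr": [0,0,0],"jaw": 0.5},
    {"linear": [0,0,0],"dr": [0,0,0],"jaw": 0.5},
    {"linear": [0,0,0],"dr": [0,0,0],"jaw": 0.5}
  ]
}}

```text
clock: 23.0
tcp_pos: [0.5529, -0.2235, 0.0254]
orientation: [-3.139, 0.003, -0.008]
contact_force: [-0.2, -0.4, -3.0]
grip_width: 0.0592
```

```bash
python3 - <<'E'
from h import *
plan([.56,-.42,.15],down(-4))
E
```

```text
t 23.00 tcp [ 0.5529 -0.2235  0.0254] yaw -0.11 z [ 0.0049  0.0026 -1.    ] w 0.0592 F [-0.2 -0.4 -3. ] M [-0.028  0.055  0.058] q7 -0.57
linear [0.0016, 0.0392, -0.025] dr [-0.03, -0.05, 0.78]
linear [0.0021, 0.0392, -0.025] dr [-0.03, -0.05, 0.78]
linear [0.0026, 0.0392, -0.025] dr [-0.03, -0.05, 0.78]
linear [0.0031, 0.0392, -0.025] dr [-0.03, -0.05, 0.78]
linear [0.0036, 0.0391, -0.0249] dr [-0.03, -0.05, 0.78]
```

Width is 59 mm, so it's a 60 mm sleeve. I'll carry it to the bin.

Request:
{"fn": "drive_tool", "kwargs": {
  "commands": [
    {"linear": [0,0,-0.03],"dr": [0,0,0],"jaw": 0.5},
    {"linear": [0,0,-0.05],"dr": [0,0,0],"jaw": 0.5},
    {"linear": [0.002,0.035,-0.04],"dr": [0,0,0.8],"jaw": 0.5},
    {"linear": [0.0025,0.045,0],"dr": [0,0,0.8],"jaw": 0.5},
    {"linear": [0.0025,0.045,0],"dr": [0,0,0.8],"jaw": 0.5},
    {"linear": [0.003,0.045,0],"dr": [0,0,0.8],"jaw": 0.5},
    {"linear": [0.003,0.027,0],"dr": [0,0,0.8],"jaw": 0.5},
    {"linear": [0,0,0],"dr": [0,0,0],"jaw": 0.5}
  ]
}}

```text
clock: 24.0
tcp_pos: [0.5607, -0.4241, 0.1481]
orientation: [-3.136, 0.108, -0.006]
contact_force: [-0.3, -0.5, -2.6]
grip_width: 0.059
```

```bash
python3 - <<'E'
from h import *
plan([.56,-.42,.035],down(-4))
s=grab("side","s14");t=grab("top","t14")
cv2.imwrite('pics/s14c.png',cv2.resize(s[200:360,300:440],None,fx=4,fy=3.7,interpolation=cv2.INTER_CUBIC))
cv2.imwrite('pics/t14c.png',cv2.resize(t[120:240,330:470],None,fx=5,fy=5,interpolation=cv2.INTER_CUBIC))
E
```

```text
t 24.00 tcp [ 0.5607 -0.4241  0.1481] yaw -3.94 z [ 0.0037  0.0036 -1.    ] w 0.0590 F [-0.3 -0.5 -2.6] M [ 0.028 -0.058 -0.037] q7 -0.54
linear [-0.0004, -0.0012, 0.0377] dr [-0.07, -0.07, 0.02]
linear [-0.0004, -0.0013, 0.0377] dr [-0.07, -0.07, 0.02]
linear [-0.0004, -0.0013, 0.0377] dr [-0.07, -0.07, 0.02]
```

View pics/s14c.png

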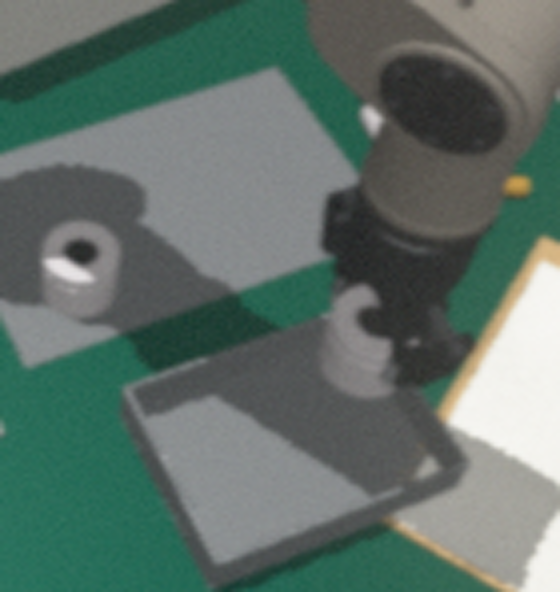

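View pics/t14c.png

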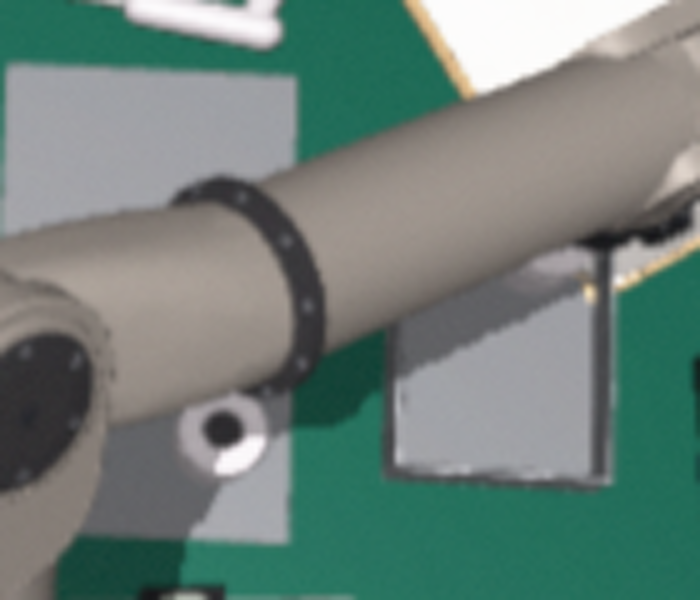

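Sleeve C hangs over the far part of the bin (side crop (360,345)). Lowering it.

Request:
{"fn": "drive_tool", "kwargs": {
  "commands": [
    {"linear": [-0.001,-0.003,0.03],"dr": [0,0,0],"jaw": 0.5},
    {"linear": [0,0,0.035],"dr": [0,0,0],"jaw": 0.5},
    {"linear": [0,0,0.03],"dr": [0,0,0],"jaw": 0.5},
    {"linear": [0,0,0],"dr": [0,0,0],"jaw": 0.5}
  ]
}}

```text
clock: 24.6
tcp_pos: [0.5648, -0.4095, 0.0504]
orientation: [-3.13, 0.09, -0.008]
contact_force: [-0.5, 0.4, -2.0]
grip_width: 0.0593
```

```bash
python3 - <<'E'
from h import *
plan([.56,-.42,.033],down(-4))
E
```

```text
t 24.60 tcp [ 0.5648 -0.4095  0.0504] yaw -3.29 z [ 0.0055  0.0106 -0.9999] w 0.0593 F [-0.5  0.4 -2. ] M [ 0.011 -0.042 -0.012] q7 -0.48
linear [-0.0042, 0.011, 0.0173] dr [-0.63, -0.28, 0.72]
```

Request:
{"fn": "drive_tool", "kwargs": {
  "commands": [
    {"linear": [-0.003,0.011,0.008],"dr": [-0.4,-0.2,0],"jaw": 0.5},
    {"linear": [0,0,0.006],"dr": [0,0,0],"jaw": 0.5},
    {"linear": [0,0,0],"dr": [0,0,0],"jaw": 0.5}
  ]
}}

```text
clock: 24.98
tcp_pos: [0.5629, -0.4209, 0.0387]
orientation: [-3.139, 0.087, -0.007]
contact_force: [0.0, -0.2, -1.6]
grip_width: 0.0588
```

```bash
python3 - <<'E'
from h import *
plan([.56,-.42,.033],down(-4))
E
```

```text
t 24.98 tcp [ 0.5629 -0.4209  0.0387] yaw -3.17 z [ 0.0047  0.0012 -1.    ] w 0.0588 F [ 0.  -0.2 -1.6] M [-0.029 -0.005 -0.026] q7 -0.46
linear [-0.0029, -0.0007, 0.0057] dr [-0.09, -0.26, 0.83]
```

Request:
{"fn": "drive_tool", "kwargs": {
  "commands": [
    {"linear": [0,0,0.005],"dr": [0,0,0],"jaw": 0.5},
    {"linear": [0,0,0.002],"dr": [0,0,0],"jaw": 0.5},
    {"linear": [0,0,0],"dr": [0,0,0],"jaw": 0.15},
    {"linear": [0,0,0],"dr": [0,0,0],"jaw": 0.12},
    {"linear": [0,0,0],"dr": [0,0,0],"jaw": 0.12},
    {"linear": [0,0,-0.03],"dr": [0,0,0],"jaw": 0.1},
    {"linear": [0,0,-0.055],"dr": [0,0,0],"jaw": 0},
    {"linear": [0,0,-0.055],"dr": [0,0,0],"jaw": 0}
  ]
}}

```text
clock: 25.98
tcp_pos: [0.5612, -0.4198, 0.1721]
orientation: [-3.136, 0.087, -0.0]
contact_force: [0.0, 0.5, -0.6]
grip_width: 0.0851
```

```bash
python3 - <<'E'
from h import *
plan([.4514,-.22,.17],down(0))
s=grab("side","s15");t=grab("top","t15")
cv2.imwrite('pics/s15c.png',cv2.resize(s[200:360,290:440],None,fx=4,fy=3.7,interpolation=cv2.INTER_CUBIC))
E
```

```text
t 25.98 tcp [ 0.5612 -0.4198  0.1721] yaw -3.19 z [ 0.0002  0.0042 -1.    ] w 0.0851 F [ 0.   0.5 -0.6] M [-0.075 -0.075 -0.042] q7 -0.54
linear [-0.0241, -0.0387, 0.0006] dr [-0.05, -0.0, -0.64]
linear [-0.0237, -0.0389, 0.0006] dr [-0.05, -0.0, -0.64]
linear [-0.0233, -0.0392, 0.0005] dr [-0.05, -0.0, -0.64]
linear [-0.0228, -0.0395, 0.0005] dr [-0.05, -0.0, -0.64]
linear [-0.0224, -0.0397, 0.0005] dr [-0.05, -0.0, -0.64]
```

View pics/s15c.png

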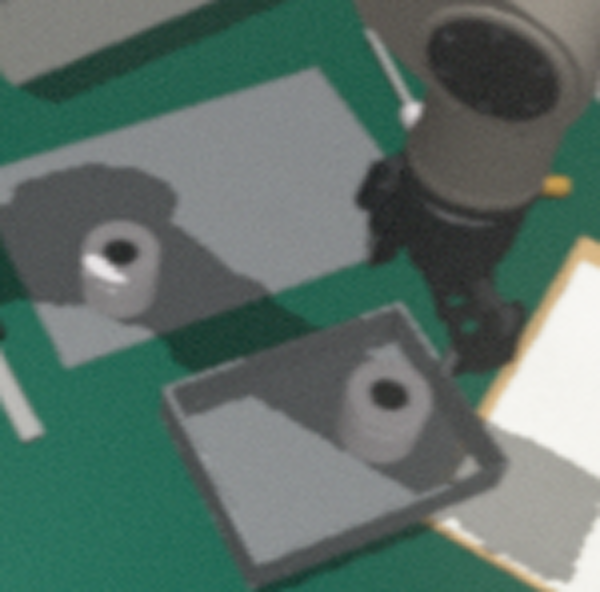

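Sleeve C stands in the bin (crop (385,410)). Sleeve B is unmoved at crop (120,265), so I'll fetch it.

Request:
{"fn": "drive_tool", "kwargs": {
  "commands": [
    {"linear": [-0.0241,-0.0387,0],"dr": [0,0,-0.6],"jaw": 0},
    {"linear": [-0.0237,-0.0389,0],"dr": [0,0,-0.6],"jaw": 0},
    {"linear": [-0.0233,-0.0392,0],"dr": [0,0,-0.6],"jaw": 0},
    {"linear": [-0.0228,-0.0395,0],"dr": [0,0,-0.6],"jaw": 0},
    {"linear": [-0.014,-0.03,0.02],"dr": [0,0,-0.6],"jaw": 0},
    {"linear": [0,0,0.03],"dr": [0,0,0],"jaw": 0},
    {"linear": [0,0,0],"dr": [0,0,0],"jaw": 0}
  ]
}}

```text
clock: 26.95
tcp_pos: [0.4599, -0.2279, 0.1253]
orientation: [3.138, -0.001, 0.021]
contact_force: [0.1, -0.4, -0.9]
grip_width: 0.0853
```

```bash
python3 - <<'E'
from h import *
plan([.4514,-.22,.09],down(0))
s=grab("side","s16")
cv2.imwrite('pics/s16c.png',cv2.resize(s[190:290,270:390],None,fx=6,fy=6,interpolation=cv2.INTER_CUBIC))
E
```

```text
t 26.95 tcp [ 0.4599 -0.2279  0.1253] yaw -0.04 z [ 0.0133 -0.0031 -0.9999] w 0.0853 F [ 0.1 -0.4 -0.9] M [-0.018  0.02   0.045] q7 -0.60
linear [-0.0089, -0.008, 0.0352] dr [0.18, -0.76, -0.04]
```

View pics/s16c.png

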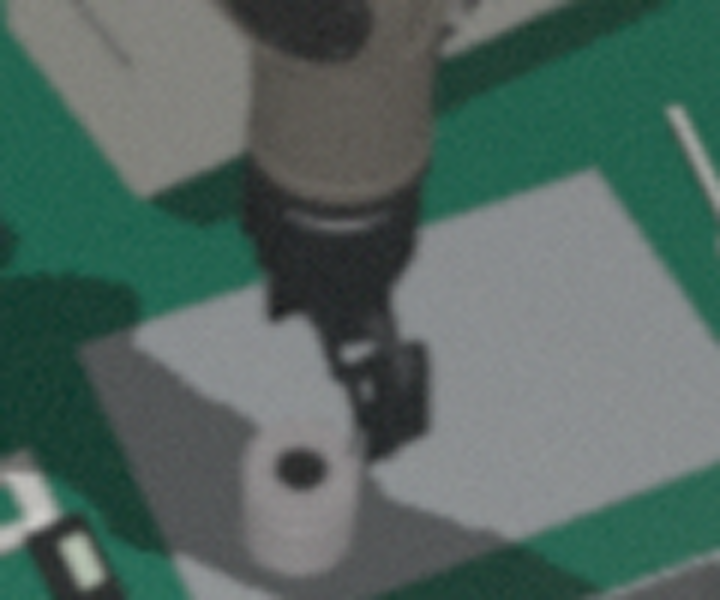

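Sleeve B is where it was (hole at pixel (320,268)). I'll correct and descend.

Request:
{"fn": "drive_tool", "kwargs": {
  "commands": [
    {"linear": [-0.009,-0.008,0.01],"dr": [0,-0.7,0],"jaw": 0},
    {"linear": [0,0,0.02],"dr": [0,0,0],"jaw": 0},
    {"linear": [0,0,0],"dr": [0,0,0],"jaw": 0}
  ]
}}

```text
clock: 27.38
tcp_pos: [0.4521, -0.2218, 0.0971]
orientation: [3.136, -0.005, 0.007]
contact_force: [0.3, -1.2, 0.7]
grip_width: 0.0855
```

```bash
python3 - <<'E'
from h import *
plan([.4514,-.22,.025],down(0))
E
```

```text
t 27.38 tcp [ 0.4521 -0.2218  0.0971] yaw -0.17 z [ 0.0045 -0.0052 -1.    ] w 0.0855 F [ 0.3 -1.2  0.7] M [ 0.021 -0.03  -0.026] q7 -0.57
linear [-0.0005, -0.0011, 0.036] dr [0.15, -0.13, -0.09]
linear [-0.0004, -0.001, 0.0361] dr [0.15, -0.13, -0.09]
```

Request:
{"fn": "drive_tool", "kwargs": {
  "commands": [
    {"linear": [-0.0005,-0.002,0.022],"dr": [0.2,-0.2,0],"jaw": 0},
    {"linear": [0,0,0.022],"dr": [0,0,0],"jaw": 0},
    {"linear": [0,0,0.02],"dr": [0,0,0],"jaw": 0},
    {"linear": [0,0,0],"dr": [0,0,0],"jaw": 0}
  ]
}}

```text
clock: 27.88
tcp_pos: [0.4538, -0.2217, 0.0349]
orientation: [3.138, -0.007, 0.008]
contact_force: [-0.3, -0.0, -0.6]
grip_width: 0.0855
```

```bash
python3 - <<'E'
from h import *
plan([.4514,-.22,.025],down(0))
E
```

```text
t 27.88 tcp [ 0.4538 -0.2217  0.0349] yaw -0.24 z [ 0.0049 -0.0036 -1.    ] w 0.0855 F [-0.3 -0.  -0.6] M [-0.001 -0.007  0.009] q7 -0.48
linear [-0.0024, -0.0017, 0.0099] dr [0.2, -0.28, -0.24]
```

Request:
{"fn": "drive_tool", "kwargs": {
  "commands": [
    {"linear": [-0.0024,-0.0017,0.0095],"dr": [0,-0.2,0],"jaw": 0.1},
    {"linear": [0,0,0],"dr": [0,0,0],"jaw": 0.5},
    {"linear": [0,0,0],"dr": [0,0,0],"jaw": 0.5},
    {"linear": [0,0,0],"dr": [0,0,0],"jaw": 0.5}
  ]
}}

```text
clock: 28.38
tcp_pos: [0.4525, -0.2207, 0.0272]
orientation: [3.137, -0.007, 0.007]
contact_force: [-0.3, -0.1, -1.1]
grip_width: 0.0592
```

```bash
python3 - <<'E'
from h import *
plan([.47,-.414,.15],down(-4))
E
```

```text
t 28.38 tcp [ 0.4525 -0.2207  0.0272] yaw -0.26 z [ 0.0043 -0.0048 -1.    ] w 0.0592 F [-0.3 -0.1 -1.1] M [ 0.008 -0.061 -0.023] q7 -0.47
linear [0.0038, 0.0388, -0.0244] dr [0.05, -0.05, 0.75]
linear [0.0043, 0.0387, -0.0244] dr [0.05, -0.05, 0.75]
linear [0.0047, 0.0386, -0.0244] dr [0.05, -0.05, 0.75]
linear [0.0052, 0.0385, -0.0245] dr [0.05, -0.05, 0.75]
linear [0.0057, 0.0384, -0.0245] dr [0.05, -0.05, 0.75]
```

Request:
{"fn": "drive_tool", "kwargs": {
  "commands": [
    {"linear": [0,0,-0.03],"dr": [0,0,0],"jaw": 0.5},
    {"linear": [0,0,-0.05],"dr": [0,0,0],"jaw": 0.5},
    {"linear": [0.003,0.035,-0.04],"dr": [0,0,0.8],"jaw": 0.5},
    {"linear": [0.0045,0.045,0],"dr": [0,0,0.8],"jaw": 0.5},
    {"linear": [0.0045,0.045,0],"dr": [0,0,0.8],"jaw": 0.5},
    {"linear": [0.004,0.043,0],"dr": [0,0,0.8],"jaw": 0.5},
    {"linear": [0.004,0.023,0],"dr": [0,0,0.8],"jaw": 0.5},
    {"linear": [0,0,0],"dr": [0,0,0],"jaw": 0.5}
  ]
}}

```text
clock: 29.38
tcp_pos: [0.4675, -0.4151, 0.1522]
orientation: [3.135, -0.112, 0.006]
contact_force: [0.1, -0.2, -1.9]
grip_width: 0.0588
```

```bash
python3 - <<'E'
from h import *
plan([.468,-.414,.07],down(-4))
s=grab("side","s17")
cv2.imwrite('pics/s17c.png',cv2.resize(s[200:360,290:440],None,fx=4,fy=3.7,interpolation=cv2.INTER_CUBIC))
E
```

```text
t 29.38 tcp [ 0.4675 -0.4151  0.1522] yaw -4.08 z [ 0.0035 -0.0044 -1.    ] w 0.0588 F [ 0.1 -0.2 -1.9] M [ 0.061  0.076 -0.013] q7 -0.44
linear [0.0001, -0.0007, 0.0411] dr [0.12, -0.11, -0.04]
linear [0.0001, -0.0007, 0.0411] dr [0.12, -0.11, -0.04]
```

View pics/s17c.png

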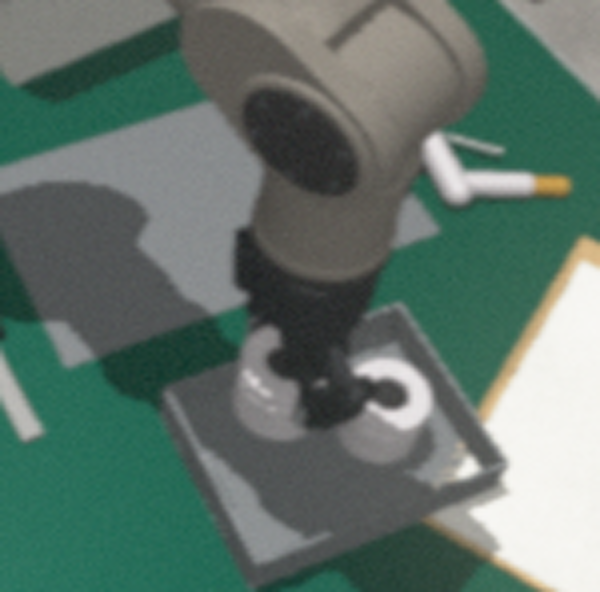

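B hangs over the bin's near half, with C standing in the far half. Lowering it.

Request:
{"fn": "drive_tool", "kwargs": {
  "commands": [
    {"linear": [0,0,0.03],"dr": [0,0,0],"jaw": 0.5},
    {"linear": [0,0,0.03],"dr": [0,0,0],"jaw": 0.5},
    {"linear": [0,0,0.02],"dr": [0,0,0],"jaw": 0.5},
    {"linear": [0,0,0],"dr": [0,0,0],"jaw": 0.5}
  ]
}}

```text
clock: 29.92
tcp_pos: [0.4694, -0.4085, 0.0698]
orientation: [-3.139, 0.102, -0.006]
contact_force: [-0.5, -0.1, -1.5]
grip_width: 0.0591
```

```bash
python3 - <<'E'
from h import *
plan([.466,-.414,.035],down(-4))
E
```

```text
t 29.93 tcp [ 0.4694 -0.4085  0.0698] yaw -3.71 z [ 0.0038  0.0005 -1.    ] w 0.0591 F [-0.5 -0.1 -1.5] M [-0.028  0.001 -0.007] q7 -0.37
linear [-0.0032, 0.0057, 0.0348] dr [-0.04, -0.22, 0.29]
```

Request:
{"fn": "drive_tool", "kwargs": {
  "commands": [
    {"linear": [-0.003,0.006,0.015],"dr": [0,-0.2,0],"jaw": 0.5},
    {"linear": [-0.001,0.001,0.012],"dr": [0,0,0],"jaw": 0.5},
    {"linear": [0,0,0.005],"dr": [0,0,0],"jaw": 0.5},
    {"linear": [0,0,0],"dr": [0,0,0],"jaw": 0.5}
  ]
}}

```text
clock: 30.42
tcp_pos: [0.4657, -0.4165, 0.0376]
orientation: [3.139, -0.101, 0.004]
contact_force: [0.7, 0.0, -0.8]
grip_width: 0.0595
```

```bash
python3 - <<'E'
from h import *
plan([.466,-.414,.034],down(-4))
E
```

```text
t 30.43 tcp [ 0.4657 -0.4165  0.0376] yaw -3.69 z [ 0.0023 -0.0011 -1.    ] w 0.0595 F [ 0.7  0.  -0.8] M [ 0.007 -0.049  0.035] q7 -0.34
linear [0.0001, -0.0025, 0.0036] dr [0.06, -0.13, 0.31]
```

Request:
{"fn": "drive_tool", "kwargs": {
  "commands": [
    {"linear": [0,-0.002,0.003],"dr": [0,0,0],"jaw": 0.5},
    {"linear": [0,0,0],"dr": [0,0,0],"jaw": 0.15},
    {"linear": [0,0,0],"dr": [0,0,0],"jaw": 0.12},
    {"linear": [0,0,0],"dr": [0,0,0],"jaw": 0.12},
    {"linear": [0,0,-0.03],"dr": [0,0,0],"jaw": 0.1},
    {"linear": [0,0,-0.055],"dr": [0,0,0],"jaw": 0},
    {"linear": [0,0,-0.06],"dr": [0,0,0],"jaw": 0},
    {"linear": [0,0,-0.06],"dr": [0,0,0],"jaw": 0}
  ]
}}

```text
clock: 31.42
tcp_pos: [0.4645, -0.4125, 0.2422]
orientation: [-3.138, 0.101, 0.005]
contact_force: [1.1, -0.1, -0.1]
grip_width: 0.0849
```

```bash
python3 - <<'E'
from h import *
state()
s=grab("side","s18");t=grab("top","t18")
E
```

```text
t 31.43 tcp [ 0.4645 -0.4125  0.2422] yaw -3.70 z [-0.003   0.0025 -1.    ] w 0.0849 F [ 1.1 -0.1 -0.1] M [-0.06  -0.046  0.05 ] q7 -0.51
```

View pics/s18.png

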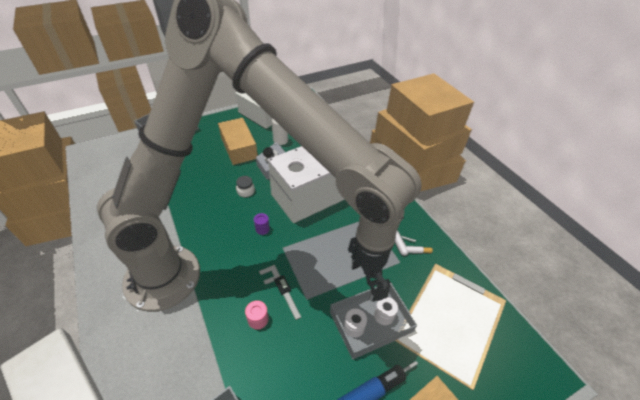

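View pics/t18.png

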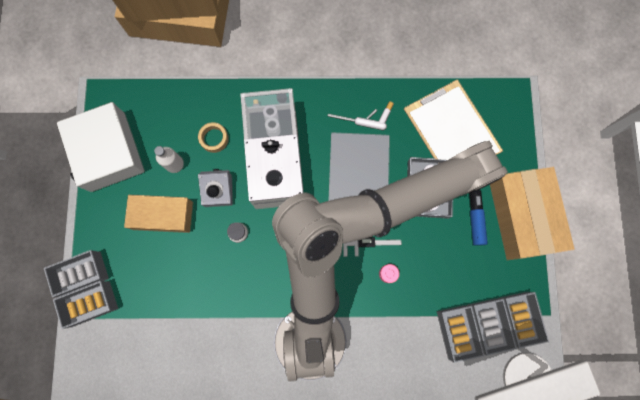

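All four sleeves are sorted. Two rings show through the window at (270,112) and (271,125), two stand in the bin, and the mat is empty. Now I'll measure the start knob.

```bash
python3 - <<'E'
from h import *
s=cv2.imread("pics/s18.png");t=cv2.imread("pics/t18.png")
cv2.imwrite('pics/t18c.png',cv2.resize(t[160:215,185:245],None,fx=10,fy=10,interpolation=cv2.INTER_CUBIC))
cv2.imwrite('pics/s0c.png',cv2.resize(cv2.imread("pics/side0.png")[135:185,245:295],None,fx=12,fy=12,interpolation=cv2.INTER_CUBIC))
def sub(im,box,thr):
    x0,y0,x1,y1=box
    g=cv2.resize(cv2.cvtColor(im,cv2.COLOR_BGR2GRAY)[y0:y1,x0:x1],None,fx=8,fy=8,interpolation=cv2.INTER_CUBIC)
    c=max(cv2.findContours((g<thr).astype(np.uint8),cv2.RETR_EXTERNAL,cv2.CHAIN_APPROX_NONE)[0],key=cv2.contourArea)
    e=cv2.fitEllipse(c);return (np.array(e[0])+.5)/8-.5+[x0,y0],np.array(e[1])/8,e[2],c/8+[x0,y0]
a=sub(t,(203,182,224,199),80);print(a[:3])
b=sub(cv2.imread("pics/side0.png"),(261,145,276,160),70);print(b[:3])
print(tri(a[0],b[0]))
E
```

```text
(array([212.736 , 190.8502]), array([11.7696, 12.628 ]), 63.31966781616211)
(array([267.4612, 151.7122]), array([ 9.1245, 11.1004]), 140.6188507080078)
(array([0.4985, 0.3237, 0.0912]), np.float64(4.915007200140575e-05))
```

View pics/t18c.png

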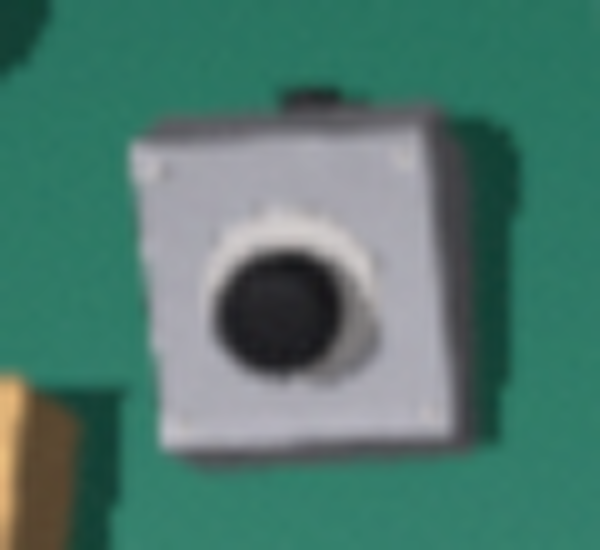

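View pics/s0c.png

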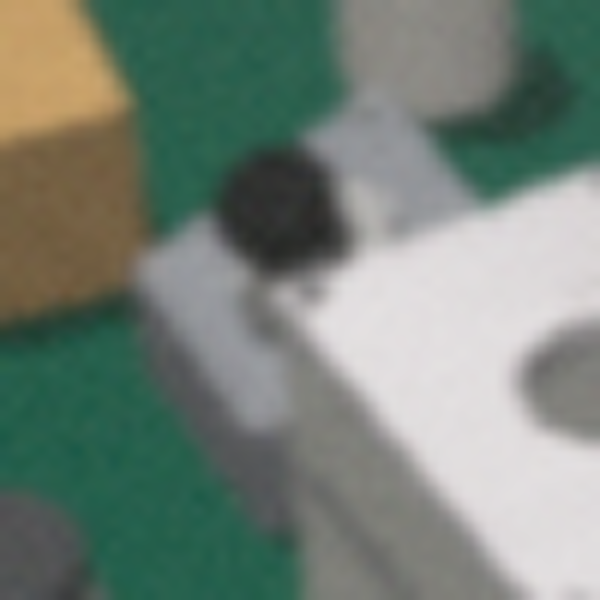

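```bash
python3 - <<'E'
from h import *
P=[(133,145),(425,125),(455,435),(160,450)]
P=[(x/10+185-.45,y/10+160-.45) for x,y in P]
bl,br=[plane("top",p,.09) for p in P[:2]];fr,fl=[plane("top",p,.04) for p in P[2:]]
print(bl,br,fr,fl);print("c",(bl+br+fr+fl)/4,"width",np.linalg.norm(bl-br),np.linalg.norm(fl-fr),"depth",np.linalg.norm(((bl+br)-(fl+fr))[:2]/2))
for v in((bl-br),(fl-fr)): print("yaw from y",np.degrees(np.arctan2(-v[0],v[1])))
v=(bl+br)/2-(fl+fr)/2;print("yaw from x",np.degrees(np.arctan2(v[1],v[0])))
# side view collateral: back-left corner & front-left corner of panel in side0
q=lambda x,y:(x/12+245-.46,y/12+135-.46)
# back-left (375,90)?  front-left (140,275)
print(tri(P[0],q(375,88)),tri(P[3],q(140,272)))
# ring blob of collar (white) centre
E
```

```text
[0.5566 0.376  0.09  ] [0.5631 0.2778 0.09  ] [0.4652 0.2735 0.04  ] [0.4605 0.3746 0.04  ]
c [0.5114 0.3255 0.065 ] width 0.09839907131681003 0.101239876293967 depth 0.09706048800278419
yaw from y 3.808620091547703
yaw from y 2.7026872153004513
yaw from x 1.6927361932219407
(array([0.5574, 0.3782, 0.0817]), np.float64(0.0021301097831048455)) (array([0.4631, 0.3755, 0.0349]), np.float64(0.0035319461841526777))
```

```bash
cat >> h.py <<'E'
th=np.radians(3.);tl=np.radians(25.)
N=np.array([-np.sin(tl)*np.cos(th),-np.sin(tl)*np.sin(th),np.cos(tl)])
YS=np.array([-np.sin(th),np.cos(th),0])
RK=Ro.from_matrix(np.c_[YS,np.cross(-N,YS),-N])
M=np.array([.4976,.3227,.096]);FACE=M+.011*N
E
python3 - <<'E'
from h import *
print(FACE, FACE+.08*N)
plan([.47,.02,.35],down(60),n=8)
E
```

```text
[0.493  0.3225 0.106 ] [0.4592 0.3207 0.1785]
t 31.52 tcp [ 0.4663 -0.4162  0.2472] yaw -3.72 z [ 0.0058 -0.0047 -1.    ] w 0.0854 F [ 0.4 -1.2  0.2] M [-0.024 -0.034 -0.023] q7 -0.51
linear [-0.003, -0.0544, -0.0131] dr [0.05, -0.02, -7.96]
linear [0.0046, -0.0543, -0.0131] dr [0.05, -0.02, -7.96]
linear [0.012, -0.0531, -0.013] dr [0.05, -0.02, -7.96]
linear [0.0193, -0.051, -0.013] dr [0.05, -0.02, -7.96]
linear [0.0262, -0.0478, -0.0129] dr [0.05, -0.02, -7.96]
linear [0.0325, -0.0437, -0.0129] dr [0.05, -0.02, -7.96]
linear [0.0383, -0.0388, -0.0129] dr [0.05, -0.02, -7.96]
linear [0.0433, -0.0332, -0.0129] dr [0.05, -0.02, -7.96]
```

Request:
{"fn": "drive_tool", "kwargs": {
  "commands": [
    {"linear": [-0.003,-0.035,-0.045],"dr": [0,0,-8],"jaw": 0.1},
    {"linear": [0.0046,-0.05,-0.045],"dr": [0,0,-8],"jaw": 0.1},
    {"linear": [0.012,-0.053,-0.02],"dr": [0,0,-8],"jaw": 0.1},
    {"linear": [0.0193,-0.051,0],"dr": [0,0,-8],"jaw": 0.1},
    {"linear": [0.0262,-0.0478,0],"dr": [0,0,-8],"jaw": 0.1},
    {"linear": [0.0325,-0.0437,0],"dr": [0,0,-8],"jaw": 0.1},
    {"linear": [0.0383,-0.0388,0],"dr": [0,0,-8],"jaw": 0.1},
    {"linear": [0.0433,-0.0332,0],"dr": [0,0,-8],"jaw": 0.1}
  ]
}}

```text
clock: 32.52
tcp_pos: [0.4619, 0.001, 0.3541]
orientation: [2.69, 1.613, 0.01]
contact_force: [1.2, -0.0, -0.4]
grip_width: 0.0768
```

```bash
python3 - <<'E'
from h import *
plan([.45,.31,.34],RK,n=8)
E
```

```text
t 32.52 tcp [0.4619 0.001  0.3541] yaw 61.89 z [ 0.0086 -0.0015 -1.    ] w 0.0768 F [ 1.2 -0.  -0.4] M [-0.006 -0.046 -0.043] q7 -0.67
linear [0.0334, -0.0195, 0.0017] dr [-2.98, 0.85, -3.83]
linear [0.0346, -0.0173, 0.0012] dr [-2.98, 0.85, -3.83]
linear [0.0356, -0.015, 0.0009] dr [-2.98, 0.85, -3.83]
linear [0.0366, -0.0127, 0.0007] dr [-2.98, 0.85, -3.83]
linear [0.0373, -0.0102, 0.0007] dr [-2.98, 0.85, -3.83]
linear [0.0379, -0.0078, 0.0007] dr [-2.98, 0.85, -3.83]
linear [0.0383, -0.0053, 0.001] dr [-2.98, 0.85, -3.83]
linear [0.0386, -0.0028, 0.0013] dr [-2.98, 0.85, -3.83]
```

Request:
{"fn": "drive_tool", "kwargs": {
  "commands": [
    {"linear": [0.0334,-0.0195,0.0017],"dr": [-3,0.85,-3.8],"jaw": 0.25},
    {"linear": [0.0346,-0.0173,0.001],"dr": [-3,0.85,-3.8],"jaw": 0.25},
    {"linear": [0.0356,-0.015,0.001],"dr": [-3,0.85,-3.8],"jaw": 0.25},
    {"linear": [0.0366,-0.0127,0.001],"dr": [-3,0.85,-3.8],"jaw": 0.25},
    {"linear": [0.0373,-0.0102,0.001],"dr": [-3,0.85,-3.8],"jaw": 0.25},
    {"linear": [0.0379,-0.0078,0.001],"dr": [-3,0.85,-3.8],"jaw": 0.25},
    {"linear": [0.0383,-0.0053,0.001],"dr": [-3,0.85,-3.8],"jaw": 0.25},
    {"linear": [0.0386,-0.0028,0.001],"dr": [-3,0.85,-3.8],"jaw": 0.25}
  ]
}}

```text
clock: 33.52
tcp_pos: [0.4448, 0.3205, 0.3386]
orientation: [1.909, 2.046, 0.474]
contact_force: [0.9, -0.2, 0.0]
grip_width: 0.0644
```

```bash
python3 - <<'E'
from h import *
plan(FACE+.07*N,RK,n=4)
print(monitor.get_obs()["joints"])
E
```

```text
t 33.52 tcp [0.4448 0.3205 0.3386] yaw 94.03 z [ 0.4349  0.0344 -0.8998] w 0.0644 F [ 0.9 -0.2  0. ] M [-0.053  0.388 -0.036] q7 -1.12
linear [-0.0004, -0.0143, 0.0401] dr [0.22, -0.16, 0.21]
linear [-0.0003, -0.0141, 0.0401] dr [0.22, -0.16, 0.21]
linear [-0.0003, -0.014, 0.0402] dr [0.22, -0.16, 0.21]
linear [-0.0002, -0.0138, 0.0403] dr [0.22, -0.16, 0.21]
[-1.4065 -0.033   0.4616  2.0267  0.4598  0.8927 -1.1198]
```

Request:
{"fn": "drive_tool", "kwargs": {
  "commands": [
    {"linear": [-0.0004,-0.014,0.035],"dr": [0.2,-0.2,0.2],"jaw": 0.25},
    {"linear": [-0.0003,-0.014,0.035],"dr": [0.2,-0.2,0.2],"jaw": 0.25},
    {"linear": [-0.0003,-0.014,0.035],"dr": [0.2,-0.2,0.2],"jaw": 0.25},
    {"linear": [-0.0003,-0.014,0.03],"dr": [0.2,-0.2,0.2],"jaw": 0.25},
    {"linear": [0,0,0],"dr": [0,0,0],"jaw": 0.25}
  ]
}}

```text
clock: 34.15
tcp_pos: [0.4504, 0.3236, 0.1879]
orientation: [1.925, 2.042, 0.452]
contact_force: [0.1, -0.5, -0.5]
grip_width: 0.064
```

```bash
python3 - <<'E'
from h import *
plan(FACE+.04*N,RK)
print(monitor.get_obs()["joints"])
s=grab("side","s20");t=grab("top","t20")
cv2.imwrite('pics/s20c.png',cv2.resize(s[110:190,230:330],None,fx=7,fy=7,interpolation=cv2.INTER_CUBIC))
cv2.imwrite('pics/t20c.png',cv2.resize(t[150:220,180:260],None,fx=8,fy=8,interpolation=cv2.INTER_CUBIC))
E
```

```text
t 34.15 tcp [0.4504 0.3236 0.1879] yaw 93.37 z [ 0.4222  0.0238 -0.9062] w 0.0640 F [ 0.1 -0.5 -0.5] M [-0.027  0.396  0.017] q7 -1.21
linear [-0.0035, 0.0038, 0.0522] dr [0.02, -0.09, 0.36]
[-1.3658  0.2057  0.4943  2.1863  0.4604  0.5209 -1.2084]
```

View pics/s20c.png

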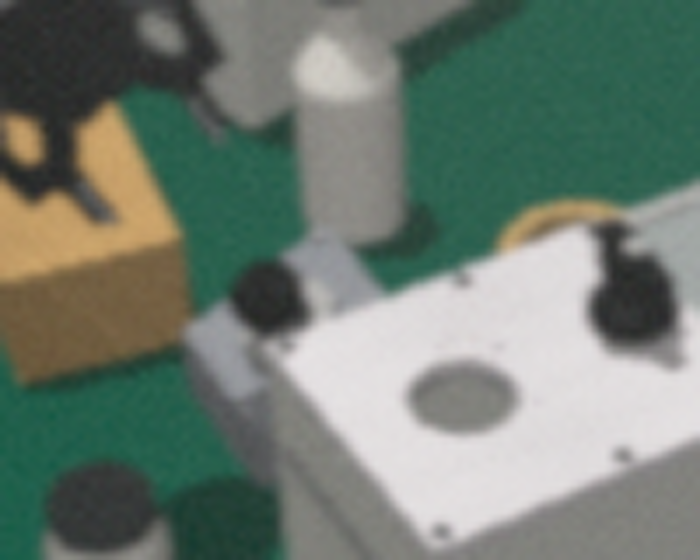

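View pics/t20c.png

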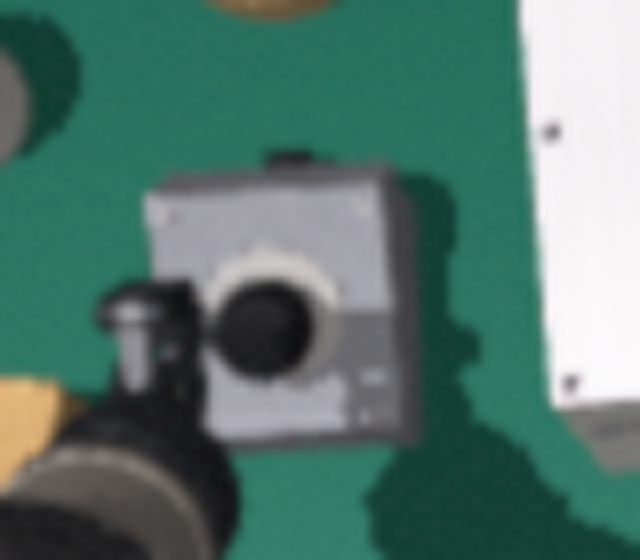

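Both views show the knob (top crop (265,328), side crop (270,298)) and the fingers. I'll check the TCP projection against the fingers.

```bash
python3 - <<'E'
from h import *
o,R=state();p=o["tcp_pos"];Z=R.as_matrix()
for lab,X in(("tcp",p),("f+",p+.032*Z[:,1]-.008*Z[:,2]),("f-",p-.032*Z[:,1]-.008*Z[:,2]),("face",FACE),("mid",M)):
    print(lab,(proj("side",X)-[230,110])*7,(proj("top",X)-[180,150])*8)
E
```

```text
t 34.25 tcp [0.4517 0.3252 0.1906] yaw 93.38 z [ 0.4246  0.0281 -0.9049] w 0.0641 F [-0.6  0.3  0.6] M [-0.023  0.436  0.016] q7 -1.21
tcp [165.0423 169.8804] [202.5166 396.4143]
f+ [205.5837 123.7849] [189.4809 322.5208]
f- [109.8511 197.6569] [207.8939 480.3201]
face [251.8686 275.5842] [257.1814 333.0892]
mid [260.7715 286.8384] [261.8497 326.6068]
```

Request:
{"fn": "drive_tool", "kwargs": {
  "commands": [
    {"linear": [-0.004,0.003,0.02],"dr": [0,0,0.3],"jaw": 0.25},
    {"linear": [0,0,0.025],"dr": [0,0,0],"jaw": 0.25},
    {"linear": [0,0,0.01],"dr": [0,0,0],"jaw": 0.25},
    {"linear": [0,0,0],"dr": [0,0,0],"jaw": 0.25}
  ]
}}

```text
clock: 34.75
tcp_pos: [0.4816, 0.3272, 0.1485]
orientation: [1.933, 2.036, 0.479]
contact_force: [-0.3, 0.2, 0.2]
grip_width: 0.0639
```

```bash
python3 - <<'E'
from h import *
plan(FACE-.028*N,RK)
s=grab("side","s21");t=grab("top","t21")
cv2.imwrite('pics/s21c.png',cv2.resize(s[120:180,235:305],None,fx=9,fy=9,interpolation=cv2.INTER_CUBIC))
cv2.imwrite('pics/t21c.png',cv2.resize(t[160:220,180:250],None,fx=9,fy=9,interpolation=cv2.INTER_CUBIC))
E
```

```text
t 34.75 tcp [0.4816 0.3272 0.1485] yaw 93.18 z [ 0.4303  0.039  -0.9018] w 0.0639 F [-0.3  0.2  0.2] M [-0.081  0.432 -0.017] q7 -1.17
linear [-0.0033, -0.0043, 0.0355] dr [0.29, -0.47, -0.12]
linear [-0.003, -0.0041, 0.0356] dr [0.29, -0.47, -0.12]
```

View pics/s21c.png

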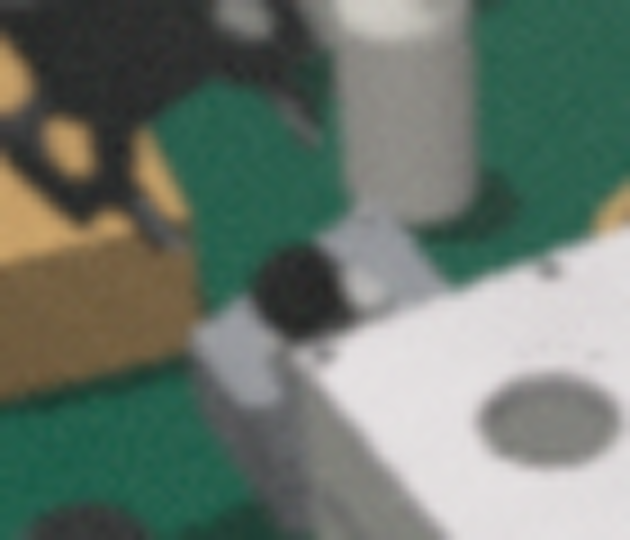

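View pics/t21c.png

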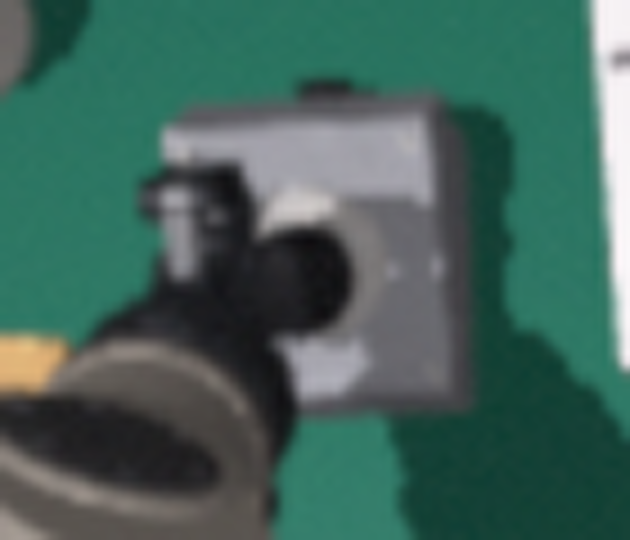

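The measured finger midpoint (262.4,141.1) matches my prediction for the knob axis plus the known lateral offset. I'll correct laterally, then advance.

Request:
{"fn": "drive_tool", "kwargs": {
  "commands": [
    {"linear": [-0.006,-0.0085,0.01],"dr": [0.3,-0.6,0],"jaw": 0.25},
    {"linear": [0,0,0.005],"dr": [0,0,0],"jaw": 0.25},
    {"linear": [0,0,0],"dr": [0,0,0],"jaw": 0.25}
  ]
}}

```text
clock: 35.22
tcp_pos: [0.4801, 0.3219, 0.1315]
orientation: [1.935, 2.034, 0.466]
contact_force: [-0.8, -0.3, -0.6]
grip_width: 0.0638
```

```bash
python3 - <<'E'
from h import *
plan(FACE-.028*N,RK)
E
```

```text
t 35.23 tcp [0.4801 0.3219 0.1315] yaw 92.98 z [ 0.4264  0.0303 -0.904 ] w 0.0638 F [-0.8 -0.3 -0.6] M [-0.098  0.444 -0.003] q7 -1.18
linear [-0.0003, 0.0003, 0.0283] dr [0.15, -0.23, -0.12]
linear [-0.0002, 0.0004, 0.0283] dr [0.15, -0.23, -0.12]
```

Request:
{"fn": "drive_tool", "kwargs": {
  "commands": [
    {"linear": [0,0,0.014],"dr": [0,0,0],"jaw": 0.25},
    {"linear": [0,0,0.014],"dr": [0,0,0],"jaw": 0.25},
    {"linear": [0,0,0.012],"dr": [0,0,0],"jaw": 0.25},
    {"linear": [0,0,0],"dr": [0,0,0],"jaw": 0.25}
  ]
}}

```text
clock: 35.72
tcp_pos: [0.4984, 0.3232, 0.0921]
orientation: [1.934, 2.034, 0.464]
contact_force: [-0.5, 0.3, 0.6]
grip_width: 0.0638
```

```bash
python3 - <<'E'
from h import *
plan(FACE-.028*N,RK)
s=grab("side","s22");t=grab("top","t22")
cv2.imwrite('pics/s22c.png',cv2.resize(s[120:180,235:305],None,fx=9,fy=9,interpolation=cv2.INTER_CUBIC))
cv2.imwrite('pics/t22c.png',cv2.resize(t[160:220,180:250],None,fx=9,fy=9,interpolation=cv2.INTER_CUBIC))
E
```

```text
t 35.73 tcp [0.4984 0.3232 0.0921] yaw 92.99 z [ 0.4261  0.0297 -0.9042] w 0.0638 F [-0.5  0.3  0.6] M [0.005 0.439 0.003] q7 -1.18
linear [-0.0006, 0.0008, 0.0131] dr [0.28, -0.42, -0.21]
```

View pics/s22c.png

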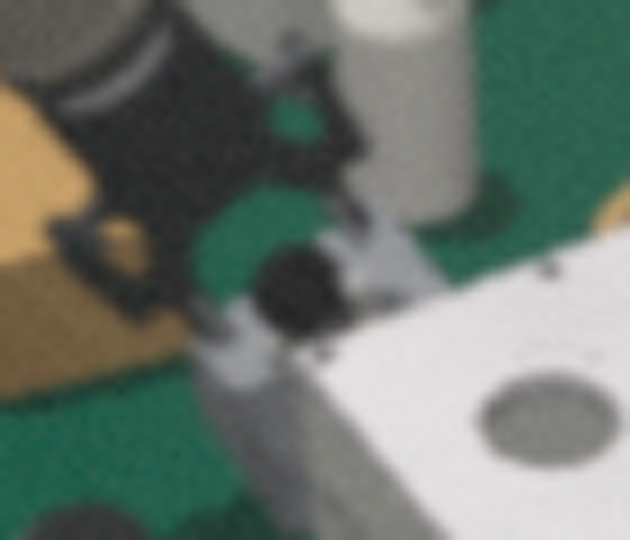

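View pics/t22c.png

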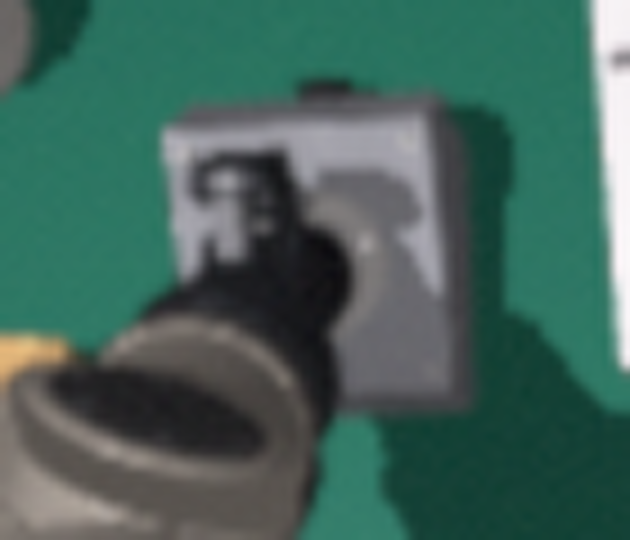

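The fingers straddle the head, with tips at side crop (215,325) and (355,215) and the head at (297,288). I'll advance and close.

Request:
{"fn": "drive_tool", "kwargs": {
  "commands": [
    {"linear": [-0.0006,0.001,0.007],"dr": [0,0,0],"jaw": 0.25},
    {"linear": [0,0,0.005],"dr": [0,0,0],"jaw": 0.25},
    {"linear": [0,0,0],"dr": [0,0,0],"jaw": 0.25}
  ]
}}

```text
clock: 36.2
tcp_pos: [0.505, 0.324, 0.0827]
orientation: [1.934, 2.034, 0.469]
contact_force: [0.1, -0.4, -0.4]
grip_width: 0.0642
```

```bash
python3 - <<'E'
from h import *
plan(FACE-.028*N,RK)
E
```

```text
t 36.20 tcp [0.505  0.324  0.0827] yaw 93.02 z [ 0.4272  0.0323 -0.9036] w 0.0642 F [ 0.1 -0.4 -0.4] M [-0.065  0.443 -0.023] q7 -1.18
linear [-0.0009, -0.0011, 0.0018] dr [0.36, -0.57, -0.24]
```

Request:
{"fn": "drive_tool", "kwargs": {
  "commands": [
    {"linear": [0,0,0],"dr": [0,0,0],"jaw": 0.5},
    {"linear": [0,0,0],"dr": [0,0,0],"jaw": 0.9},
    {"linear": [0,0,0],"dr": [0,0,0],"jaw": 0.9},
    {"linear": [0,0,0],"dr": [0,0,0],"jaw": 0.9}
  ],
  "force": 80
}}

```text
clock: 36.7
tcp_pos: [0.5034, 0.3238, 0.0829]
orientation: [1.935, 2.036, 0.467]
contact_force: [2.3, 0.4, -3.5]
grip_width: 0.0403
```

```bash
python3 - <<'E'
from h import *
plan(FACE-.028*N,RK)
E
```

```text
t 36.70 tcp [0.5034 0.3238 0.0829] yaw 93.04 z [ 0.4258  0.0322 -0.9043] w 0.0403 F [ 2.3  0.4 -3.5] M [-0.016  0.267  0.028] q7 -1.18
linear [-0.0008, 0.0002, 0.0026] dr [0.27, -0.57, -0.22]
```

Request:
{"fn": "drive_tool", "kwargs": {
  "commands": [
    {"linear": [0,0,-0.003],"dr": [0,0,0],"jaw": 0.9},
    {"linear": [0,0,-0.003],"dr": [0,0,0],"jaw": 0.9}
  ]
}}

```text
clock: 36.95
tcp_pos: [0.5009, 0.3237, 0.0882]
orientation: [1.935, 2.036, 0.467]
contact_force: [3.1, 0.6, -7.1]
grip_width: 0.0399
```

```bash
python3 - <<'E'
from h import *
o,R=state();print("along tool z",R.inv().apply(o["contact_force"]), (o["tcp_pos"]-FACE)@N)
E
```

```text
t 36.95 tcp [0.5009 0.3237 0.0882] yaw 93.04 z [ 0.4258  0.032  -0.9042] w 0.0399 F [ 3.1  0.6 -7.1] M [0.169 0.216 0.007] q7 -1.18
along tool z [ 0.3644 -0.1839  7.8121] -0.019519750784383057
```

The 7.8 N at about 6 mm matches the spring, so the knob follows the gripper. I'll pull on to about 12 mm and hold.

Request:
{"fn": "drive_tool", "kwargs": {
  "commands": [
    {"linear": [0,0,-0.003],"dr": [0,0,0],"jaw": 0.9},
    {"linear": [0,0,-0.003],"dr": [0,0,0],"jaw": 0.9},
    {"linear": [0,0,-0.001],"dr": [0,0,0],"jaw": 0.9},
    {"linear": [0,0,0],"dr": [0,0,0],"jaw": 0.9}
  ]
}}

```text
clock: 37.45
tcp_pos: [0.4983, 0.3235, 0.0937]
orientation: [1.934, 2.036, 0.467]
contact_force: [5.6, 1.6, -10.0]
grip_width: 0.0395
```

```bash
python3 - <<'E'
from h import *
o,R=state();print("along tool z",R.inv().apply(o["contact_force"]), (o["tcp_pos"]-FACE)@N)
s=grab("side","s23");t=grab("top","t23")
cv2.imwrite('pics/s23c.png',cv2.resize(s[120:180,235:305],None,fx=9,fy=9,interpolation=cv2.INTER_CUBIC))
E
```

```text
t 37.45 tcp [0.4983 0.3235 0.0937] yaw 93.07 z [ 0.4261  0.0318 -0.9041] w 0.0395 F [  5.6   1.6 -10. ] M [0.321 0.081 0.066] q7 -1.18
along tool z [ 1.2017  0.8462 11.5056] -0.013401762929903272
```

View pics/s23c.png

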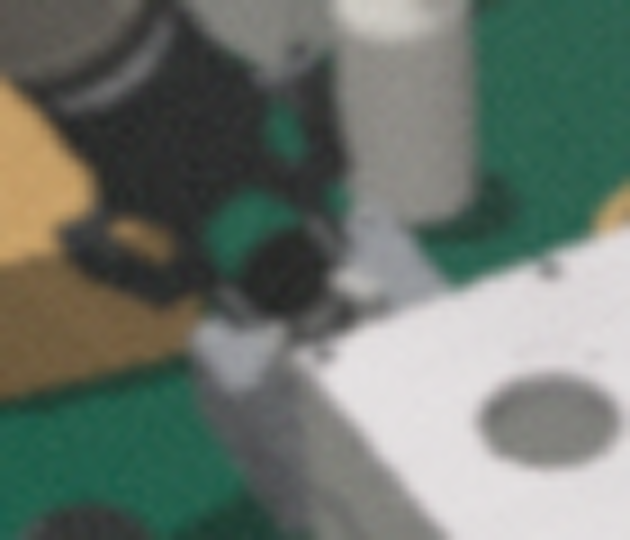

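The knob moved about 12 mm out (image (297,288) to (287,270), force 11.5 N). I'll hold a little longer, ease it back and let go.

Request:
{"fn": "drive_tool", "kwargs": {
  "commands": [
    {"linear": [0,0,0],"dr": [0,0,0],"jaw": 0.9},
    {"linear": [0,0,0],"dr": [0,0,0],"jaw": 0.9},
    {"linear": [0,0,0.005],"dr": [0,0,0],"jaw": 0.9},
    {"linear": [0,0,0.005],"dr": [0,0,0],"jaw": 0.9},
    {"linear": [0,0,0],"dr": [0,0,0],"jaw": 0.3},
    {"linear": [0,0,0],"dr": [0,0,0],"jaw": 0.2},
    {"linear": [0,0,0],"dr": [0,0,0],"jaw": 0.2},
    {"linear": [0,0,-0.01],"dr": [0,0,0],"jaw": 0.2}
  ]
}}

```text
clock: 38.55
tcp_pos: [0.4983, 0.3233, 0.0938]
orientation: [1.934, 2.035, 0.466]
contact_force: [-0.1, -0.1, -0.5]
grip_width: 0.0682
```

```bash
python3 - <<'E'
from h import *
o,R=state();print("along tool z",R.inv().apply(o["contact_force"]), (o["tcp_pos"]-FACE)@N)
E
```

```text
t 38.55 tcp [0.4983 0.3233 0.0938] yaw 93.05 z [ 0.4259  0.0311 -0.9042] w 0.0682 F [-0.1 -0.1 -0.5] M [-0.094  0.41   0.04 ] q7 -1.18
along tool z [-0.0576 -0.2559  0.4043] -0.013289170898148614
```

Request:
{"fn": "drive_tool", "kwargs": {
  "commands": [
    {"linear": [0,0,-0.025],"dr": [0,0,0],"jaw": 0.2},
    {"linear": [0,0,-0.045],"dr": [0,0,0],"jaw": 0.2},
    {"linear": [0,0,-0.05],"dr": [0,0,0],"jaw": 0.2},
    {"linear": [0,0.01,-0.05],"dr": [0,0,0],"jaw": 0.2},
    {"linear": [0,0.01,-0.05],"dr": [0,0,0],"jaw": 0.2},
    {"linear": [0,0,0],"dr": [0,0,0],"jaw": 0.2}
  ]
}}

```text
clock: 39.3
tcp_pos: [0.4188, 0.3168, 0.3112]
orientation: [1.936, 2.038, 0.471]
contact_force: [0.0, 0.4, -0.4]
grip_width: 0.0686
```

```bash
python3 - <<'E'
from h import *
state()
s=grab("side","s24");t=grab("top","t24")
print(proj("side",M))
b=cv2.cvtColor(s,cv2.COLOR_BGR2GRAY)
def sub(im,box,thr):
    x0,y0,x1,y1=box
    g=cv2.resize(cv2.cvtColor(im,cv2.COLOR_BGR2GRAY)[y0:y1,x0:x1],None,fx=8,fy=8,interpolation=cv2.INTER_CUBIC)
    c=max(cv2.findContours((g<thr).astype(np.uint8),cv2.RETR_EXTERNAL,cv2.CHAIN_APPROX_NONE)[0],key=cv2.contourArea)
    e=cv2.fitEllipse(c);return (np.array(e[0])+.5)/8-.5+[x0,y0]
print("knob side now",sub(s,(261,145,276,160),70),"start 267.46 151.71")
E
```

```text
t 39.30 tcp [0.4188 0.3168 0.3112] yaw 93.12 z [ 0.425   0.0367 -0.9044] w 0.0686 F [ 0.   0.4 -0.4] M [-0.047  0.471  0.021] q7 -1.21
[267.2531 150.9769]
knob side now [267.4354 151.7074] start 267.46 151.71
```

View pics/s24.png

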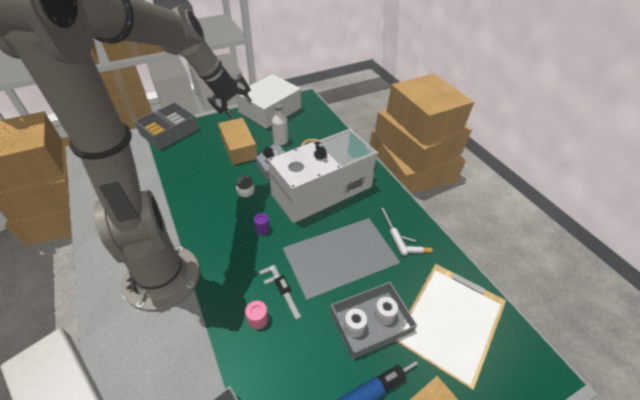

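View pics/t24.png

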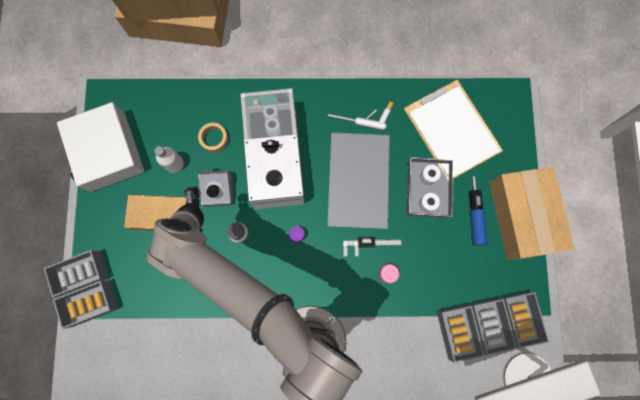

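```bash
python3 - <<'E'
from h import *
for f in("s22","s23"):
    im=cv2.imread(f"pics/{f}.png");x0,y0,x1,y1=260,141,277,160
    g=cv2.resize(cv2.cvtColor(im,cv2.COLOR_BGR2GRAY)[y0:y1,x0:x1],None,fx=8,fy=8,interpolation=cv2.INTER_CUBIC)
    m=cv2.morphologyEx((g<60).astype(np.uint8),cv2.MORPH_OPEN,cv2.getStructuringElement(cv2.MORPH_ELLIPSE,(45,45)))
    c=max(cv2.findContours(m,cv2.RETR_EXTERNAL,cv2.CHAIN_APPROX_NONE)[0],key=cv2.contourArea);u=(np.array(cv2.minEnclosingCircle(c)[0])+.5)/8-.5+[x0,y0];print(f,u,cv2.contourArea(c)/64)
print("12mm",proj("side",M+.012*N)-proj("side",M),"9mm",proj("side",M+.009*N)-proj("side",M))
E
```

```text
s22 [267.5153 151.7687] 63.1015625
s23 [265.7358 149.6844] 67.8203125
12mm [-1.3883 -1.7549] 9mm [-1.0394 -1.3139]
```

The measured shift is (-1.8,-2.1) px. The full 12 mm pull predicts (-1.4,-1.8), so the pull was complete. Handing in.

```bash
python3 - <<'E'
from bench import job
print(job.hand_in())
E
```

```text
the job is handed in; nothing more can be done
None
```

The whole job is done and handed in, at about 39 s of the 210 s allowed; the hand-in gave no verdict. There were four sleeves this run.

- **Clamp knob:** I turned it about 70° clockwise, with a reaction of about 0.15 N m. I estimate 0.4 to 0.5 rad of clutch slip, taken from the turn angle and not read directly.
- **Sleeves:** The two 50 mm sleeves (49 mm between the jaws) dropped freely through the bore and show through the window. The two 60 mm sleeves (59 mm between the jaws) stand in the reject bin. The mat is empty.
- **Start knob:** I pulled it about 12 mm and held it well over 0.2 s at 11.5 N. After release its image was back at its starting spot to within 0.03 px.

**At the end:** The arm was clear of everything with no contact force, and the bystanders looked unmoved.

**Disagreements:**
- Two-view heights came out about 5 to 7 mm low for the sleeve tops and bore, so I corrected for that side-camera bias.
- The jaws read 40 mm on the 43 mm knob head. The shift in the image still confirmed the full pull.

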